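# Scrap the broken brake pad through the sprung flap

### The job

The broken brake pad lies flush in the checking gauge: press down its overhanging edge so that it tips up in the pocket and leans there, then take it by the raised edge. Push it through the sprung flap of the scrap box and hold the flap open with the gripper while you let the pad drop inside, so that it does not stay pinched and the flap shuts behind it. Leave the good pad, the spray can and the jar where they are.

Things in the scene. Friction and masses are not known exactly. Their poses are not given: they have to be found in the camera images.
- pad_center (a point): Centre (half-way up) of the broken brake pad, 0.3 kg: steel back plate 84 mm (its x) by 140 mm (y) by 6 mm; on its +z side a dark lining 8 mm thick, 70 by 120 mm, one corner (30 by 40 mm, at -x +y) broken off; 14 mm thick in all. Starts flat in the gauge, lining up, axes parallel to the gauge's. Grips well across its thickness at the middle of the -x edge once that edge is up.
- pad_press (a point): Point on the top of the broken pad (7 mm above its centre, 25 mm towards its +x edge) where it overhangs. Pressed here with about 1 to 5 N it tips: +x edge down, -x edge up. Go on some 5 to 20 mm below the gauge's top until it drops in; it then stays leaning by itself, roughly 50 to 65 degrees from level, its +x edge down in the deep side.
- gauge_top (a point): Centre of the top of the checking gauge, level with the flush pad's top; z up. Fixed grey steel block 112 mm (x) by 170 mm (y), 70 mm high. Pocket 94 by 146 mm (x -47 to +47, y -73 to +73 mm). The +x wall is whole, 9 mm thick; the -x wall is cut away at |y| under 45 mm, down to the floor, to let fingers under the pad.
- gauge_step (a point): Middle of the step's edge in the gauge's pocket (14 mm below the gauge's top, 4 mm to +x of its centre). The pad rests on two steps, only at |y| from 50 to 73 mm, from the -x wall to this edge, and overhangs it by 38 mm. Between the steps, and beyond the edge up to the +x wall (43 mm), the pocket is open to a floor 50 mm below this point.
- slot (a point): Centre of the opening in the scrap box's top, level with the top, 180 mm over the table; z up. Opening 106 mm (x) by 170 mm (y), edges 4 mm thick. The flap, 94 mm (x) by 166 mm by 3 mm, lies level with the top; hinged at the +x edge (x = +53 mm), it swings down into the box. Shut, it leaves a 12 mm gap along the -x edge, too narrow for the pad. Let go in here by opening only some 10 mm.
- scrap_box: The scrap box, fixed, grey sheet steel, closed all round but for the flap: 170 mm (its x) by 230 mm (its y) by 180 mm high, walls 4 mm, floor 6 mm; origin at the centre of its underside. A pad let fall through the opening drops to its floor.
- flap (a joint): Angle of the sprung flap: 0 shut (level), grows as it is pushed down into the box, at most 1.4 rad. Its spring (0.33 N m shut, 0.66 N m at 1.3 rad: 4 to 7 N at the free edge) shuts it; the pad's weight does not open it. A pad let go while the flap bears on it may stay pinched; fingers that reach about 50 mm below the box's top, opening against the flap, bear it off the pad.
- new_pad_center (a point): Centre (half-way up) of a good brake pad lying loose on the table between the gauge and the box: whole lining, 84 by 140 by 20 mm. To be left alone.
- spray_can: Loose spray can standing on the table, 58 mm across, 150 mm high; origin at the centre of its underside. To be left alone.
- jar: Loose glass jar, 64 mm across, 85 mm high; origin at the centre of its underside. To be left alone.
There are look-alikes about, which are no part of the job. Leave any brown or yellow look-alike of the part that bears pad_center alone.

How it is judged:
On the way, in this order (a step that is already met when the one before it is completed fails the run):
1. the broken pad is tipped up in the gauge's pocket (over 35 degrees) and leans there, untouched by the gripper (angle between pad_center's own z axis and vertical above 0.61 rad and horizontal distance between pad_center and gauge_top below 0.06 m and contact force between the fingers and pad below 0.2 N), for 0.2 s.
2. the flap is held open by the gripper (over 40 degrees) with the pad in the opening (value of joint flap above 0.7 rad and contact force between the fingers and scrap_box above 0.5 N and horizontal distance between pad_center and slot below 0.08 m), for 0.2 s.
At the end, for the whole second after the job is handed in: the broken pad lies at rest inside the scrap box, its centre at least 80 mm below the box's top, and the flap is shut (within 0.06 rad) (x of pad_center in the frame of slot between -0.082 and 0.082 m and y of pad_center in the frame of slot between -0.11 and 0.11 m and height (world z) of pad_center below 0.1 m and value of joint flap below 0.06 rad and linear speed of pad below 0.03 m/s); the robot touches nothing.
It fails at once if the good pad, the spray can or the jar is moved by more than 25 mm (distance of any of new_pad_center, spray_can, jar from where it was at the start of the episode above 0.025 m).
It also fails if it takes over 54 s, if anything falls off the work surface, if the arm or the gripper's body presses on something with over 40 N, if the wrist force passes 120 N, or if a joint passes its speed limit or range.

### The arm

A 6-joint arm with a two-finger parallel gripper is mounted at the origin on the work surface. World frame = base frame: x ahead of the robot, y to its left, z up, the work surface at z = 0. Lengths are in m, angles in rad, forces in N, time in s.
With the tool pointing down it reaches from about 0.375 to 0.75 m from the base axis. Payload 9 kg.
Tool frame: the origin (TCP) lies at the very end of the fingers, on their centre line; the grasp point (between the pads) lies 19 mm behind it; z points along the fingers, y is the direction in which the jaws open and shut (so a half turn about z gives the same grasp; the last joint's range is limited). The gripper opens to 85 mm and grips with 20 to 120 N. Pads are 22 mm wide; open, the fingers measure 114 mm over their backs; the gripper's body (76 mm by 85 mm) begins 54 mm behind the grasp point. The pads swing forward as they close: fully open they stand 13 mm farther back than shut.
Start: joints at [1.053, 0.104, 0.097, 1.564, 0, 1.353], TCP at [0.177, 0.573, 0.197] pointing down, gripper open.
Joint ranges: [-2.99, 2.99], [-0.84, 1.86], [-1.1, 1.16], [-1.84, 2.11], [-1.51, 1.56], [-3.14, 3.14]. Speed limits (rad/s): [2.22, 2.22, 2.57, 3.14, 3.14, 3.14].

### API

Orientations are given as [roll, pitch, yaw] about the fixed x, y, z axes, in that order (R = Rz(yaw) Ry(pitch) Rx(roll)).
In Python, from rig import robot gives the robot as it stands.
- The arm moves only by the tool carry_out, never from a script. Its argument "plan" is a list of rows, each a list of 7 numbers: the turn, a rotation vector about the tool's x, y, z in units of 6 degrees (1.0 is 6 degrees), then the shift along the tool's x, y, z in units of 40 mm (1.0 is 40 mm), then the opening in per cent of the stroke, from 0 (shut) to 100 (fully open). A call has 1 to 12 rows; each row shifts and turns the pose as measured when the row begins, along the tool's axes as they then stand; what a row does not reach is not made up. A row lasts 1/12 s, in which the tool goes at most 41.7 mm and 7.16 degrees, less where a joint would pass 70% of its speed; a pose out of reach is approached as far as the arm can. A call is refused whole if a number of a shift passes 1 or a number of a turn 1, either way. A call with a gripper value outside its range is refused whole. The fingers move at their own pace and stop on an object; the grip force is fixed at half the most. Time passes only in rows, so rows that do not move let the fingers close. It gives the time, the measured TCP pose, the force and the opening at its end, in the units of the state.
- robot.read_state(): the state, without advancing time (a new reading comes with each control period).
- robot.grab_frame(name): name is "side" or "top"; returns a dict with "pixels" (420x560x3 uint8, red, green, blue), "fx", "fy", "cx", "cy" (pixels), "dist_coeffs" ([k1, k2, p1, p2, k3] as OpenCV has them; the pictures are not rectified), "cam_to_world" (4x4, takes a point from camera to world coordinates). Camera axes: x right, y down, z forward; pixel columns grow to the right and rows downward; lengths in m; the calibration is good to about 2 mm. A picture is of the moment at which its call begins. There is no depth.
- robot.close_job(): hands the job in, once; it reports no verdict.
Trained networks look in the newest picture that a camera, given by its name, has taken for a name from the list of things; names that differ only in an ending like _2 or _b are one class to them, and where a whole thing is asked for, a point or a joint stands for the part that bears it (a point fixed in the world has none). Each returns a list of dicts, best first, with "score" (0 to 1); they miss things now and then, are a little off and sometimes report something else, mostly with a low value. They report only what shows in the picture. A call takes as long as a camera call. They do not tell look-alikes from the thing itself.
- robot.search_frame(camera, target): "location" ([row, column] in pixels, amid what is visible of it).
- robot.pinpoint(camera, target): "location" ([row, column] in pixels: a listed point, or the origin of a listed thing).
The state is a dict: "t": time; "qpos": joint angles; "joint_vel": joint speeds; "joint_torque": joint torques, N m; "tool_pos": TCP position; "tool_rot": TCP orientation; "ft_force": force on the tool from outside, world axes, zero at the start; "ft_torque": the same for the moment, N m; "gripper_width": finger opening in m.
Only numpy, scipy, OpenCV 4.12 (cv2) and the standard library are available. Lean on these libraries where they do the work, as an engineer would, in place of code of your own. Each camera call takes 0.05 s, during which the arm holds its last target.

## Working session

There is one attempt and no reset: what is moved stays moved. The work goes in short steps, Python scripts to look and compute and a tool call to move; the robot and the scene stay as the last step left them, time stands still between calls to the robot, and variables do not carry over. Pictures are saved under pics/ and viewed, and the job is handed in when it is done.

Besides the shell and the picture viewer there is one more tool, called after "Emit:" in YAML: its name, and indented under it one key for each argument. carry_out: Moves the arm, as the interface text tells. Its arguments: {"type":"object","properties":{"plan":{"type":"array"}},"required":["plan"]}

```bash
ls; mkdir -p pics; cat > h.py <<'E'
import numpy as np, cv2
from rig import robot
def grab(n,fn=None):
    f=robot.grab_frame(n)
    if fn: cv2.imwrite('pics/'+fn,cv2.cvtColor(f['pixels'],cv2.COLOR_RGB2BGR))
    return f
def K(f): return np.array([[f['fx'],0,f['cx']],[0,f['fy'],f['cy']],[0,0,1.]])
def ray(f,rc):
    p=cv2.undistortPoints(np.array([[[rc[1],rc[0]]]],float),K(f),np.array(f['dist_coeffs'],float))[0,0]
    T=np.array(f['cam_to_world']); d=T[:3,:3]@np.array([p[0],p[1],1.]); return T[:3,3],d/np.linalg.norm(d)
def atz(f,rc,z):
    o,d=ray(f,rc); return o+d*(z-o[2])/d[2]
def tri(f1,rc1,f2,rc2):
    o1,d1=ray(f1,rc1);o2,d2=ray(f2,rc2)
    A=np.stack([d1,-d2],1); s=np.linalg.lstsq(A,o2-o1,rcond=None)[0]
    a=o1+s[0]*d1;b=o2+s[1]*d2
    return (a+b)/2,np.linalg.norm(a-b)
def proj(f,P):
    T=np.linalg.inv(np.array(f['cam_to_world']));r,_=cv2.Rodrigues(T[:3,:3])
    p=cv2.projectPoints(np.atleast_2d(np.array(P,float)),r,T[:3,3],K(f),np.array(f['dist_coeffs'],float))[0][:,0]
    return p[:,::-1] # row,col
E
python3 - <<'E'
from h import *
np.set_printoptions(precision=3,suppress=True)
fs={n:grab(n,n+'0.png') for n in('side','top')}
for n in fs: print(n,np.array(fs[n]['cam_to_world']),fs[n]['fx'])
for t in ['pad_center','pad_press','gauge_top','gauge_step','slot','scrap_box','flap','new_pad_center','spray_can','jar']:
    for n in fs:
        try: print(t,n,[(np.round(x['location'],1).tolist(),round(x['score'],2)) for x in robot.pinpoint(n,t)][:4])
        except Exception as e: print(t,n,e)
print(robot.read_state())
E
```

```text
pics
side [[ 0.889 -0.274  0.367  0.102]
 [-0.457 -0.571  0.681 -0.841]
 [ 0.023 -0.774 -0.633  0.865]
 [ 0.     0.     0.     1.   ]] 485.2680368101015
top [[-0.008 -0.983  0.185  0.312]
 [-0.999  0.002 -0.033 -0.052]
 [ 0.032 -0.185 -0.982  1.14 ]
 [ 0.     0.     0.     1.   ]] 420.62601287708515
pad_center side [([212.4, 174.2], 0.87), ([315.6, 230.3], 0.66), ([271.5, 333.9], 0.61)]
pad_center top [([286.5, 176.1], 0.92), ([186.7, 333.6], 0.87), ([280.1, 314.9], 0.79), ([304.2, 400.6], 0.68)]
pad_press side [([209.3, 170.1], 0.92), ([413.0, 222.5], 0.85), ([268.7, 344.0], 0.81), ([302.1, 235.6], 0.55)]
pad_press top [([269.3, 310.2], 0.94), ([314.1, 390.6], 0.73), ([280.7, 165.9], 0.71), ([181.5, 326.6], 0.66)]
gauge_top side [([269.0, 335.1], 0.89)]
gauge_top top [([187.7, 335.9], 0.67)]
gauge_step side [([274.0, 335.1], 0.77)]
gauge_step top [([187.2, 330.1], 0.79)]
slot side [([130.3, 247.1], 0.6)]
slot top [([180.0, 134.9], 0.58)]
scrap_box side [([181.1, 243.9], 0.66)]
scrap_box top [([191.9, 156.9], 0.77), ([124.5, 275.8], 0.17)]
flap side it knows: gauge_step, gauge_top, jar, new_pad_center, pad_center, pad_press, scrap_box, slot, spray_can
flap top it knows: gauge_step, gauge_top, jar, new_pad_center, pad_center, pad_press, scrap_box, slot, spray_can
new_pad_center side [([225.9, 292.1], 0.75)]
new_pad_center top [([185.4, 243.7], 0.79)]
spray_can side [([199.3, 340.3], 0.57)]
spray_can top [([127.7, 233.3], 0.72)]
jar side [([228.7, 369.3], 0.83)]
jar top [([120.8, 273.4], 0.7)]
{'t': 1.0, 'qpos': array([1.053, 0.104, 0.097, 1.564, 0.   , 1.353]), 'joint_vel': array([ 0.   ,  0.002,  0.   , -0.   , -0.001,  0.001]), 'joint_torque': array([ -0.   , -55.677,  50.377,   0.001,  -0.001,   0.   ]), 'tool_pos': array([0.177, 0.573, 0.197]), 'tool_rot': array([3.142, 0.   , 2.842]), 'ft_force': array([ 0.271, -0.228, -0.058]), 'ft_torque': array([ 0.012, -0.017, -0.044]), 'gripper_width': 0.08532671777663248}
```

View pics/side0.png

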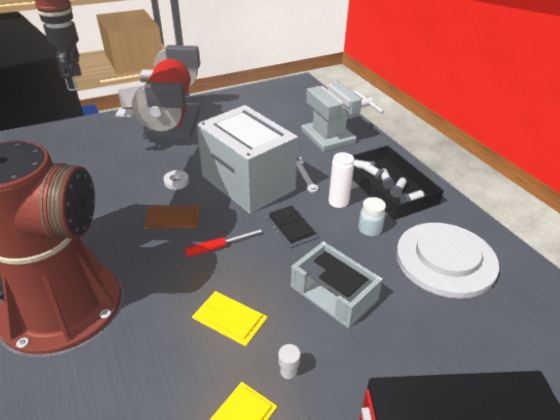

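View pics/top0.png

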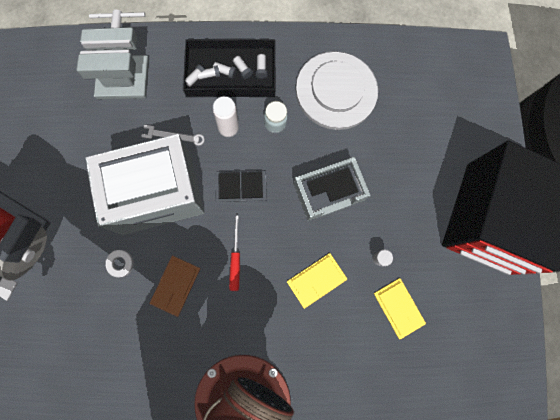

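```bash
python3 - <<'E'
from h import *
np.set_printoptions(precision=4,suppress=True)
f=grab('side');g=grab('top')
for n,a,b in [('pad_center',(271.5,333.9),(186.7,333.6)),('pad_press',(268.7,344),(181.5,326.6)),('gauge_top',(269,335.1),(187.7,335.9)),('step',(274,335.1),(187.2,330.1)),('slot',(130.3,247.1),(180,134.9)),('box',(181.1,243.9),(191.9,156.9)),('new',(225.9,292.1),(185.4,243.7)),('can',(199.3,340.3),(127.7,233.3)),('jar',(228.7,369.3),(120.8,273.4))]:
    print(n,*tri(f,a,g,b))
a=f['pixels'][190:350,230:430];b=g['pixels'][120:260,260:420]
c=cv2.resize(a,(800,640))[:600]; d=cv2.resize(b,None,fx=4,fy=4,interpolation=cv2.INTER_CUBIC)
cv2.imwrite('pics/c1.png',c[:,:,::-1]);cv2.imwrite('pics/c2.png',d[:,:,::-1])
b=g['pixels'][110:250,80:240];cv2.imwrite('pics/c3.png',cv2.resize(b,None,fx=4,fy=4,interpolation=cv2.INTER_CUBIC)[:,:,::-1])
E
```

```text
pad_center [ 0.5531 -0.239   0.0752] 0.0038860783045780328
pad_press [ 0.5794 -0.2271  0.0576] 0.013019601138131059
gauge_top [ 0.5496 -0.2434  0.0882] 0.0005513483681792774
step [ 0.5582 -0.2335  0.0585] 0.001543503744373221
slot [0.5539 0.2479 0.1724] 0.008221007966149925
box [0.5478 0.2385 0.0092] 0.016892288039121094
new [ 0.5731 -0.0026  0.0124] 5.571515105765449e-06
can [0.7383 0.0267 0.0239] 0.00390779940907124
jar [ 0.7671 -0.0854 -0.0054] 0.0034110745853394592
```

The side view shows the box at (155,247), the gauge at (280,335), the good pad at (225,292), the can at (180,341) and the jar at (217,373). Pad candidates are: brown at side (216,172), yellow at side (317,230) and (410,240), and the dark pad in the gauge at side (271,335) / top (187,333). Only the dark one in the gauge fits the description, so I'll confirm it in a crop.

View pics/c1.png

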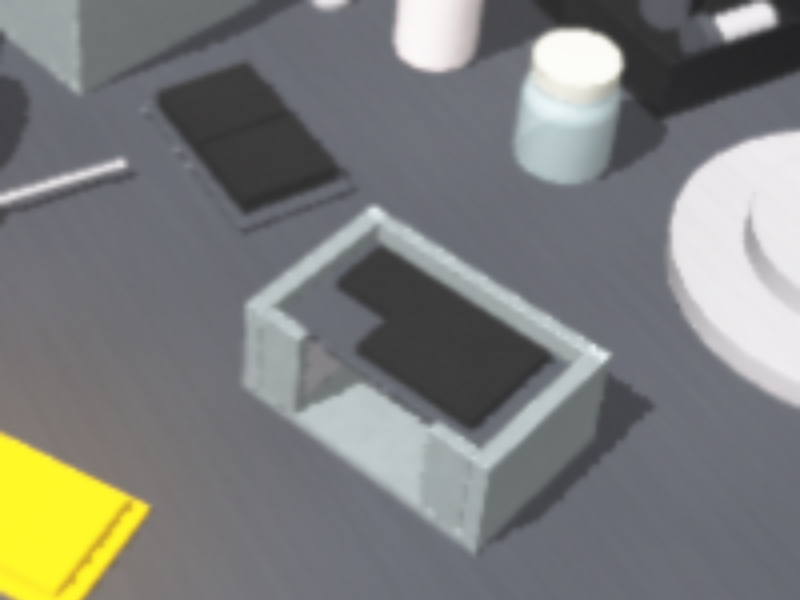

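View pics/c2.png

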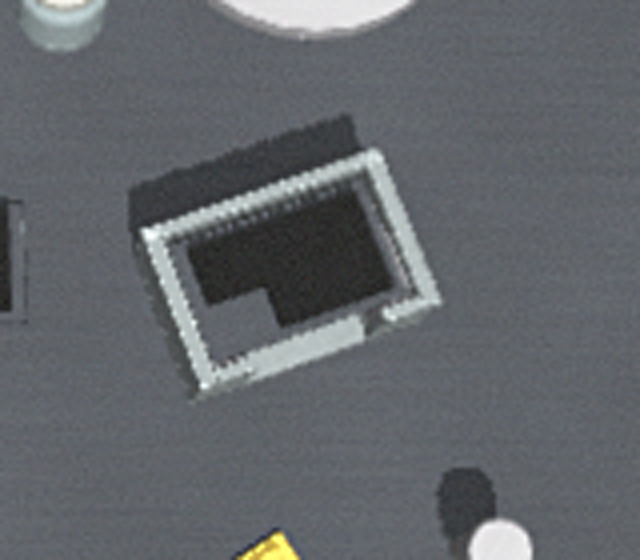

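View pics/c3.png

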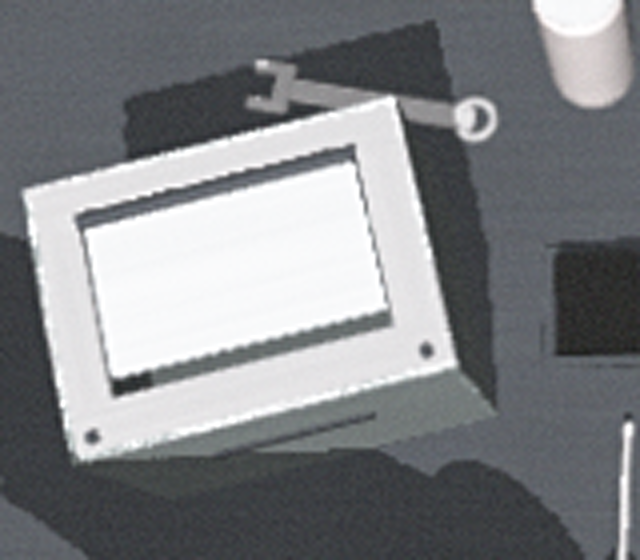

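The crop confirms it: the dark pad in the gauge has a broken lining corner at the side nearest the robot and to the left (gauge -x, +y). Gauge +x therefore points away from the robot. Next I'll find out which side of the box the flap gap is on.

```bash
python3 - <<'E'
from h import *
f=cv2.imread('pics/side0.png');g=cv2.imread('pics/top0.png')
cv2.imwrite('pics/c4.png',cv2.resize(f[100:215,190:305],None,fx=5,fy=5,interpolation=cv2.INTER_CUBIC))
cv2.imwrite('pics/c5.png',cv2.resize(g[125:235,80:210],None,fx=5,fy=5,interpolation=cv2.INTER_NEAREST))
E
```

```text
(no output)
```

View pics/c4.png

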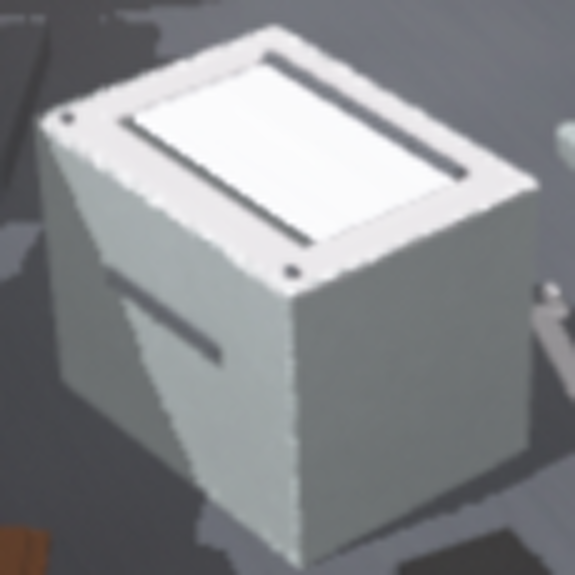

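View pics/c5.png

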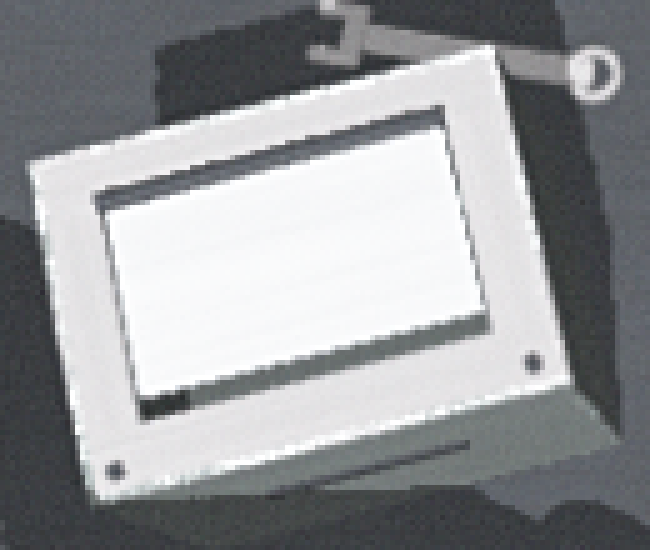

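```bash
cat >> h.py <<'E'
def rectify(f,c,yaw,z,hx,hy,s=2000.):
    # image of plane z; rows: +x up, cols: +y left
    nx,ny=int(2*hx*s),int(2*hy*s)
    X,Y=np.meshgrid(np.linspace(hx,-hx,nx),np.linspace(hy,-hy,ny),indexing='ij')
    P=np.stack([c[0]+X*np.cos(yaw)-Y*np.sin(yaw),c[1]+X*np.sin(yaw)+Y*np.cos(yaw),0*X+z],-1).reshape(-1,3)
    q=proj(f,P).astype(np.float32)
    return cv2.remap(f['pixels'],q[:,1].reshape(nx,ny),q[:,0].reshape(nx,ny),cv2.INTER_CUBIC)
E
python3 - <<'E'
from h import *
np.set_printoptions(precision=4,suppress=True)
f=grab('side');g=grab('top')
# box top corners picks: top view crop c5 (x/5+80, y/5+125); 
tb=[(x/5+80,y/5+125) for x,y in [(32,162),(492,47),(572,382),(95,500)]]
sb=[(x/5+190,y/5+100) for x,y in [(275,25),(538,185),(293,297),(40,122)]]
for n,F,c in(('top',g,tb),('side',f,sb)):
    P=np.array([atz(F,(v,u),0.18) for u,v in c]);print(n,P[:,:2].tolist(),P.mean(0)[:2])
    print([np.linalg.norm(P[i]-P[(i+1)%4]).round(4) for i in range(4)],[np.degrees(np.arctan2(*(P[i]-P[(i+1)%4])[[1,0]])).round(1) for i in range(4)])
# gauge top corners
tg=[(x/4+260,y/4+120) for x,y in [(148,233),(375,152),(438,300),(203,388)]]
sg=[(x/4+230,y/4*160/160+190) for x,y in [(375,210),(607,355),(487,465),(250,302)]]
for n,F,c in(('top',g,tg),('side',f,sg)):
    P=np.array([atz(F,(v,u),0.07) for u,v in c]);print(n,P[:,:2].tolist(),P.mean(0)[:2])
    print([np.linalg.norm(P[i]-P[(i+1)%4]).round(4) for i in range(4)],[np.degrees(np.arctan2(*(P[i]-P[(i+1)%4])[[1,0]])).round(1) for i in range(4)])
E
```

```text
top [[0.6045112616579975, 0.3688820181805309], [0.6603483183901888, 0.14795151299980516], [0.4964583359532103, 0.10428726599353921], [0.44128335255364115, 0.32574421038318946]] [0.5507 0.2367]
[np.float64(0.2279), np.float64(0.1696), np.float64(0.2282), np.float64(0.1688)] [np.float64(104.2), np.float64(14.9), np.float64(-76.0), np.float64(-165.2)]
side [[0.6062892800793255, 0.3718247863235512], [0.6622892634491281, 0.14601566263937138], [0.4992061554695596, 0.10341273309349097], [0.4427322588648954, 0.3213806568003664]] [0.5526 0.2357]
[np.float64(0.2326), np.float64(0.1686), np.float64(0.2252), np.float64(0.1712)] [np.float64(103.9), np.float64(14.6), np.float64(-75.5), np.float64(-162.9)]
top [[0.578891045968102, -0.14457997546336415], [0.6348645119488936, -0.29788430061858745], [0.5338077835097216, -0.3353823015995563], [0.47594178499035433, -0.1783581305557779]] [ 0.5559 -0.2391]
[np.float64(0.1632), np.float64(0.1078), np.float64(0.1673), np.float64(0.1083)] [np.float64(110.1), np.float64(20.4), np.float64(-69.8), np.float64(-161.8)]
side [[0.5814244915376467, -0.14434654802023728], [0.6373896894741611, -0.2989854702507635], [0.5359824196591452, -0.3340725751221203], [0.47955073776513113, -0.1782127097927244]] [ 0.5586 -0.2389]
[np.float64(0.1645), np.float64(0.1073), np.float64(0.1658), np.float64(0.1074)] [np.float64(109.9), np.float64(19.1), np.float64(-70.1), np.float64(-161.6)]
```

```bash
python3 - <<'E'
from h import *
f=grab('side');g=grab('top')
def grid(im,s,step=0.02):
    im=im.copy();h,w=im.shape[:2]
    for k in range(-6,7):
        r=int(h/2-k*step*s);c=int(w/2-k*step*s)
        if 0<=r<h: cv2.line(im,(0,r),(w,r),(255,0,0),1)
        if 0<=c<w: cv2.line(im,(c,0),(c,h),(255,0,0) if k else (0,255,0),1)
    return im
B=np.vstack([grid(rectify(F,(0.5517,0.2362),np.radians(14.2),0.18,0.09,0.12,1600),1600) for F in (g,f)])
cv2.imwrite('pics/r1.png',B[:,:,::-1])
B=np.vstack([grid(rectify(F,(0.557,-0.239),np.radians(19.7),0.07,0.065,0.095,2200),2200) for F in (g,f)])
cv2.imwrite('pics/r2.png',B[:,:,::-1]);print(B.shape)
E
```

```text
(572, 418, 3)
```

View pics/r1.png

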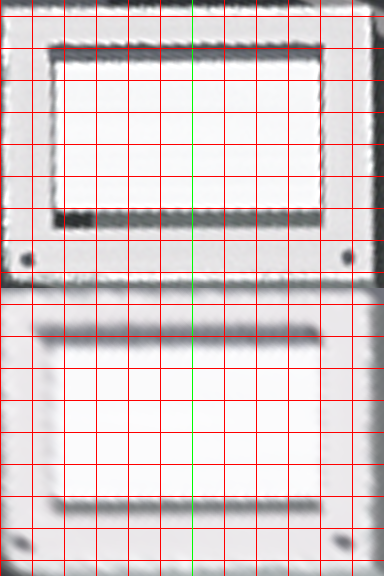

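View pics/r2.png

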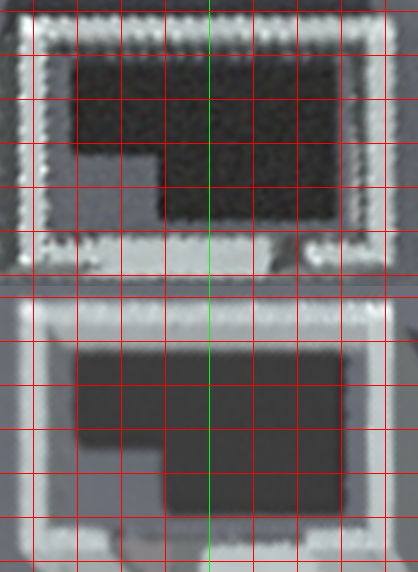

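Fits: box top 170×230 mm with yaw ≈14.2°, gap at the robot side (hinge away), slot ≈ (0.551, 0.2385, 0.18). Gauge 112×170 mm with yaw ≈19.7°, centre ≈ (0.5565, −0.2377, 0.07). I'll rotate and rise first, with the gripper closing.

Emit:
carry_out:
  plan:
    - [0, 0, -0.88, 0, 0, -0.3, 0]
    - [0, 0, -0.88, 0, 0, -0.3, 0]
    - [0, 0, -0.88, 0, 0, -0.3, 0]
    - [0, 0, -0.88, 0, 0, -0.3, 0]
    - [0, 0, -0.88, 0, 0, -0.3, 0]
    - [0, 0, -0.88, 0, 0, -0.3, 0]
    - [0, 0, -0.88, 0, 0, -0.3, 0]

```text
t: 1.88
tool_pos: [0.1763, 0.5718, 0.2809]
tool_rot: [-3.138, -0.005, -2.77]
ft_force: [-0.5, 0.2, 0.4]
gripper_width: 0.001
```

Emit:
carry_out:
  plan:
    - [0, 0, 0.1, -0.12, -0.97, 0, 0]
    - [0, 0, 0, -0.12, -0.97, 0, 0]
    - [0, 0, 0, -0.12, -0.97, 0, 0]
    - [0, 0, 0, -0.12, -0.97, 0, 0]
    - [0, 0, 0, -0.12, -0.97, 0, 0]
    - [0, 0, 0, -0.12, -0.97, 0, 0]
    - [0, 0, 0, -0.12, -0.97, 0, 0]
    - [0, 0, 0, -0.12, -0.97, 0, 0]
    - [0, 0, 0, -0.12, -0.97, 0, 0]
    - [0, 0, 0, -0.12, -0.97, 0, 0]

```text
t: 2.72
tool_pos: [0.3651, 0.2206, 0.2821]
tool_rot: [-3.14, -0.0, -2.761]
ft_force: [0.9, 0.1, -0.1]
gripper_width: -0.0003
```

```bash
cat >> h.py <<'E'
from scipy.spatial.transform import Rotation as Ro
GC=np.array([0.5565,-0.2377,0.07]);GY=np.radians(19.7)
SC=np.array([0.551,0.2385,0.18]);SY=np.radians(14.2)
def w(c,yaw,p): return np.array(c)+Ro.from_euler('z',yaw).apply(p)
def go(tp,tR,n=None):
    s=robot.read_state();R=Ro.from_euler('xyz',s['tool_rot']);p=np.array(s['tool_pos'])
    sh=R.inv().apply(np.array(tp)-p)/0.04
    rv=np.degrees((R.inv()*tR).as_rotvec())/6
    print('shift',sh.round(3),'turn',rv.round(3),'| pos',p.round(4),'rot',np.degrees(s['tool_rot']).round(2),'F',np.round(s['ft_force'],2),'w',round(s['gripper_width'],4),'t',round(s['t'],2))
def down(psi): return Ro.from_euler('xyz',[180,0,psi],degrees=True)
E
python3 - <<'E'
from h import *
go(w(GC,GY,[0.029,0,0.04]),down(199.7))
E
```

```text
shift [ -0.909 -12.433   4.325] turn [-0.017 -0.002  0.353] | pos [0.3651 0.2206 0.2821] rot [-1.7990e+02 -1.0000e-02 -1.5818e+02] F [ 0.88  0.09 -0.14] w -0.0003 t 2.72
```

Emit:
carry_out:
  plan:
    - [0, 0, 0.12, -0.08, -1, 0, 0]
    - [0, 0, 0.12, -0.08, -1, 0, 0]
    - [0, 0, 0.12, -0.08, -1, 0, 0]
    - [0, 0, 0, -0.08, -1, 0, 0]
    - [0, 0, 0, -0.08, -1, 0, 0]
    - [0, 0, 0, -0.08, -1, 0, 0]
    - [0, 0, 0, -0.08, -1, 0, 0]
    - [0, 0, 0, -0.08, -1, 0, 0]
    - [0, 0, 0, -0.08, -1, 0, 0]
    - [0, 0, 0, -0.08, -1, 0, 0]
    - [0, 0, 0, -0.08, -1, 0, 0]
    - [0, 0, 0, -0.08, -1, 0, 0]

```text
t: 3.72
tool_pos: [0.5675, -0.237, 0.2864]
tool_rot: [-3.135, 0.008, -2.803]
ft_force: [1.1, 1.0, 0.1]
gripper_width: 0.0001
```

```bash
python3 - <<'E'
from h import *
go(w(GC,GY,[0.029,0,0.04]),down(199.7))
E
```

```text
shift [-0.423  0.105  4.413] turn [-0.06   0.078 -0.051] | pos [ 0.5675 -0.237   0.2864] rot [-179.64    0.47 -160.61] F [1.12 0.96 0.06] w 0.0001 t 3.72
```

Emit:
carry_out:
  plan:
    - [-0.06, 0.08, -0.05, -0.4, 0.1, 0.9, 0]
    - [0, 0, 0, 0, 0, 0.9, 0]
    - [0, 0, 0, 0, 0, 0.9, 0]
    - [0, 0, 0, 0, 0, 0.9, 0]
    - [0, 0, 0, 0, 0, 0.7, 0]
    - [0, 0, 0, 0, 0, 0, 0]

```text
t: 4.22
tool_pos: [0.5865, -0.2411, 0.1079]
tool_rot: [-3.135, 0.003, -2.808]
ft_force: [-1.2, 0.1, -1.9]
gripper_width: 0.0
```

```bash
python3 - <<'E'
from h import *
go(w(GC,GY,[0.029,0,0.005]),down(199.7))
f=grab('side');g=grab('top')
a=cv2.resize(f['pixels'][210:330,270:400],None,fx=4,fy=4);b=cv2.resize(g['pixels'][130:230,280:385],None,fx=4,fy=4)
cv2.imwrite('pics/d1.png',a[:,:,::-1]);cv2.imwrite('pics/d2.png',b[:,:,::-1])
print(proj(f,robot.read_state()['tool_pos']),proj(g,robot.read_state()['tool_pos']))
E
```

```text
shift [-0.042  0.338  0.821] turn [-0.063  0.029 -0.1  ] | pos [ 0.5865 -0.2411  0.1079] rot [-179.62    0.18 -160.9 ] F [-1.22  0.15 -1.86] w 0.0 t 4.22
[[254.77986238 350.97809631]] [[170.36525181 336.74174411]]
```

View pics/d1.png

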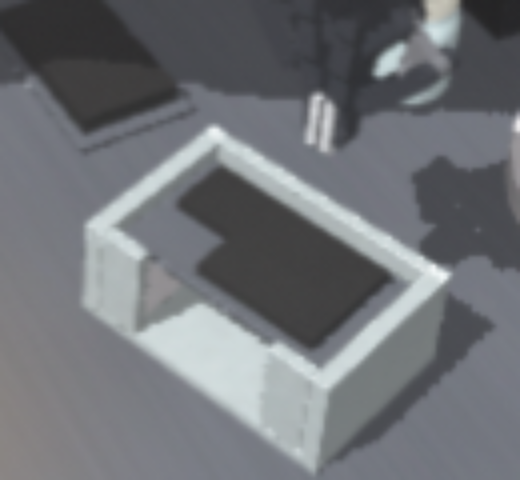

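View pics/d2.png

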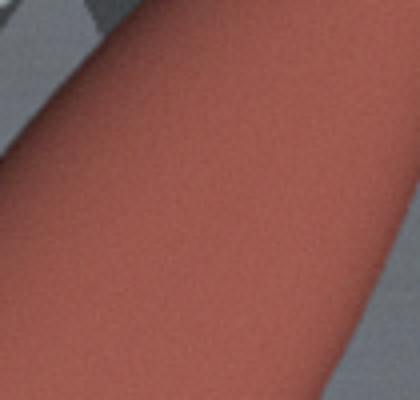

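```bash
python3 - <<'E'
from h import *
go(w(GC,GY,[0.029,0,0.005]),down(199.7))
f=grab('side')
a=cv2.resize(f['pixels'][150:280,290:420],None,fx=4.5,fy=4.5,interpolation=cv2.INTER_CUBIC)
p=proj(f,robot.read_state()['tool_pos'])[0]
cv2.circle(a,(int((p[1]+.5-290)*4.5),int((p[0]+.5-150)*4.5)),4,(255,0,0),1)
cv2.imwrite('pics/d3.png',a[:,:,::-1])
E
```

```text
shift [0.002 0.393 0.975] turn [-0.113  0.066 -0.099] | pos [ 0.5886 -0.2424  0.1142] rot [-179.32    0.4  -160.89] F [ 0.52 -0.36  0.46] w -0.0002 t 4.32
```

View pics/d3.png

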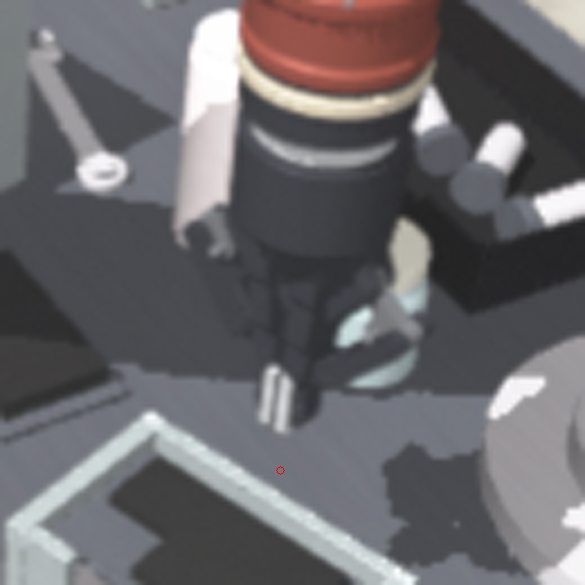

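Emit:
carry_out:
  plan:
    - [-0.1, 0.05, -0.1, 0, 0.39, 0, 0]
    - [0, 0, 0, 0, 0, 0, 0]
    - [0, 0, 0, 0, 0, 0, 0]
    - [0, 0, 0, 0, 0, 0, 0]

```text
t: 4.7
tool_pos: [0.5886, -0.2295, 0.1264]
tool_rot: [-3.128, 0.011, -2.796]
ft_force: [1.3, -0.5, 0.7]
gripper_width: -0.0002
```

```bash
python3 - <<'E'
from h import *
go(w(GC,GY,[0.029,0,0.005]),down(199.7))
f=grab('side')
a=cv2.resize(f['pixels'][190:290,310:410],None,fx=6,fy=6,interpolation=cv2.INTER_CUBIC)
s=robot.read_state();R=Ro.from_euler('xyz',s['tool_rot'])
for q in ([0,0,0],[0,0,-.019],[0,0,-.03],[.011,0,0],[-.011,0,0],[0,0.0145,0],[0,-.0145,0]):
    p=proj(f,s['tool_pos']+R.apply(q))[0]
    cv2.circle(a,(int((p[1]+.5-310)*6),int((p[0]+.5-190)*6)),3,(255,0,0),1)
cv2.imwrite('pics/d4.png',a[:,:,::-1])
c=cv2.imread('pics/side0.png'); p=proj(f,[0.177,0.573,0.197])[0];print(p)
b=cv2.resize(c[0:120,20:140],None,fx=5,fy=5,interpolation=cv2.INTER_CUBIC);cv2.circle(b,(int((p[1]+.5-20)*5),int((p[0]+.5)*5)),3,(0,0,255),1)
cv2.imwrite('pics/d5.png',b)
E
```

```text
shift [0.113 0.095 1.281] turn [-0.131  0.108  0.017] | pos [ 0.5886 -0.2295  0.1264] rot [-179.21    0.65 -160.2 ] F [ 1.32 -0.47  0.66] w -0.0002 t 4.7
[98.02520464 79.01809544]
```

View pics/d4.png

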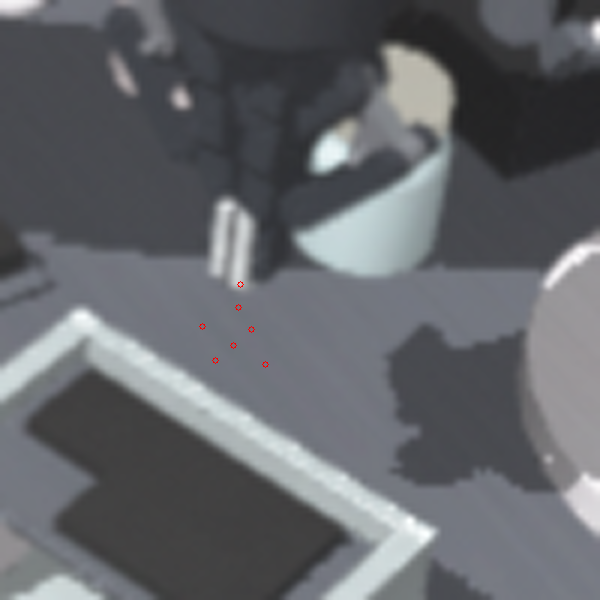

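View pics/d5.png

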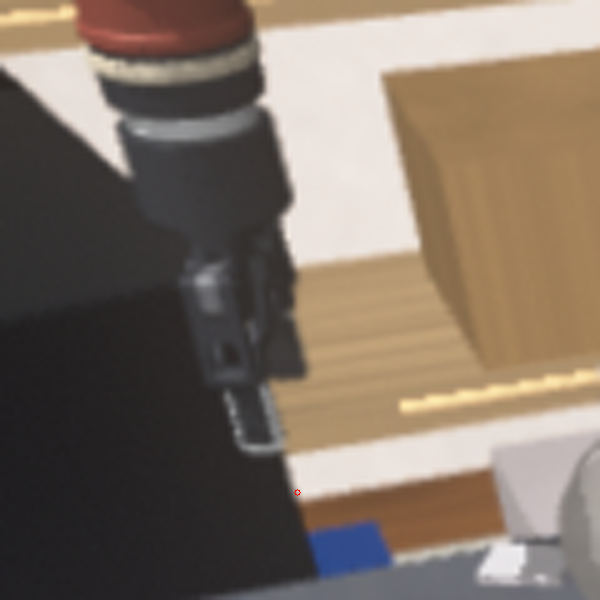

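The drawn fingertips appear about 29 mm above where the reported TCP projects, both here and in the starting picture. Contact will settle which is right, so I'll descend carefully and watch the force.

Emit:
carry_out:
  plan:
    - [-0.1, 0.1, 0, 0.1, 0.1, 0.5, 0]
    - [0, 0, 0, 0, 0, 0.3, 0]
    - [0, 0, 0, 0, 0, 0.2, 0]
    - [0, 0, 0, 0, 0, 0.1, 0]

```text
t: 5.08
tool_pos: [0.5856, -0.229, 0.0826]
tool_rot: [-3.134, 0.004, -2.796]
ft_force: [0.6, 0.2, 0.3]
gripper_width: -0.0002
```

```bash
cat > snap.py <<'E'
import sys
from h import *
# snap.py cam r0 r1 c0 c1 scale file
cam,r0,r1,c0,c1,k,fn=sys.argv[1:8];r0,r1,c0,c1=map(int,(r0,r1,c0,c1));k=float(k)
f=grab(cam);s=robot.read_state();R=Ro.from_euler('xyz',s['tool_rot'])
a=cv2.resize(f['pixels'][r0:r1,c0:c1],None,fx=k,fy=k,interpolation=cv2.INTER_CUBIC)
for q in ([0,0,0],[0,0,-.019]):
    p=proj(f,s['tool_pos']+R.apply(q))[0]
    cv2.circle(a,(int((p[1]+.5-c0)*k),int((p[0]+.5-r0)*k)),3,(255,0,0),1)
cv2.imwrite('pics/'+fn,a[:,:,::-1])
E
python3 - <<'E'
from h import *
go(w(GC,GY,[0.029,0,0.005]),down(199.7))
E
python3 snap.py side 190 290 310 410 6 d6.png
```

```text
shift [0.033 0.041 0.189] turn [-0.074  0.036  0.013] | pos [ 0.5856 -0.229   0.0826] rot [-179.56    0.21 -160.22] F [0.61 0.25 0.25] w -0.0002 t 5.08
```

View pics/d6.png

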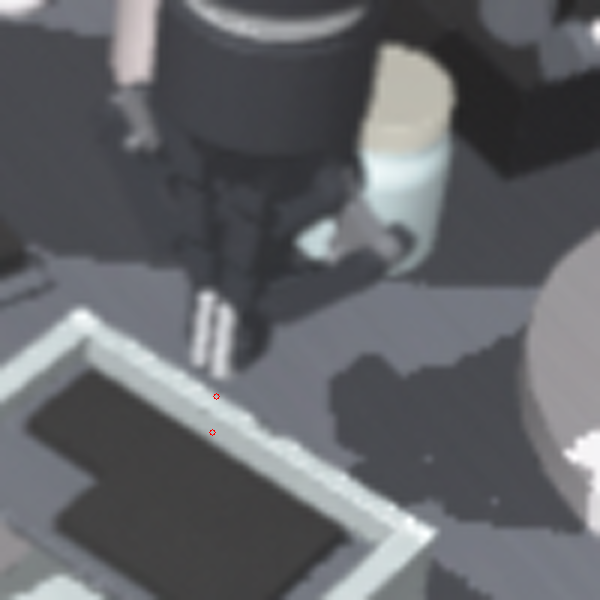

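Emit:
carry_out:
  plan:
    - [-0.07, 0.04, 0, 0.03, 0.04, 0.15, 0]
    - [0, 0, 0, 0, 0, 0, 0]
    - [0, 0, 0, 0, 0, 0, 0]

```text
t: 5.38
tool_pos: [0.5831, -0.2275, 0.0748]
tool_rot: [3.14, -0.002, -2.797]
ft_force: [0.2, -0.5, -1.2]
gripper_width: 0.0003
```

```bash
python3 - <<'E'
from h import *
go(w(GC,GY,[0.029,0,0.0]),down(199.7))
E
python3 snap.py side 190 290 310 410 6 d7.png
```

```text
shift [-0.013 -0.016  0.12 ] turn [ 0.018 -0.019  0.011] | pos [ 0.5831 -0.2275  0.0748] rot [ 1.7989e+02 -1.1000e-01 -1.6024e+02] F [ 0.2  -0.53 -1.25] w 0.0003 t 5.38
```

View pics/d7.png

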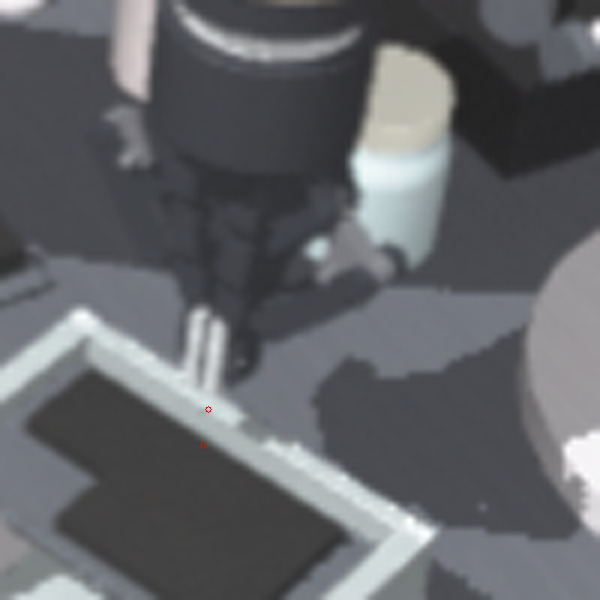

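Emit:
carry_out:
  plan:
    - [0, 0, 0, 0, 0, 0.15, 0]
    - [0, 0, 0, 0, 0, 0, 0]
    - [0, 0, 0, 0, 0, 0, 0]

```text
t: 5.68
tool_pos: [0.5835, -0.2279, 0.069]
tool_rot: [3.141, -0.001, -2.797]
ft_force: [-0.2, 0.2, -0.2]
gripper_width: -0.0
```

```bash
python3 - <<'E'
from h import *
go(w(GC,GY,[0.029,0,0.0]),down(199.7))
E
python3 snap.py side 190 290 310 410 6 d8.png
```

```text
shift [-0.006 -0.004 -0.025] turn [ 0.009 -0.012  0.01 ] | pos [ 0.5835 -0.2279  0.069 ] rot [ 1.7994e+02 -7.0000e-02 -1.6024e+02] F [-0.2   0.15 -0.16] w -0.0 t 5.68
```

View pics/d8.png

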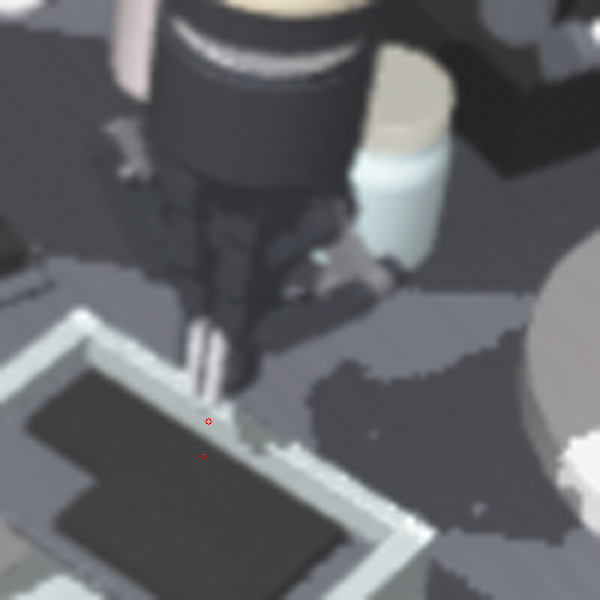

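Emit:
carry_out:
  plan:
    - [0, 0, 0, 0, 0, 0.15, 0]
    - [0, 0, 0, 0, 0, 0, 0]
    - [0, 0, 0, 0, 0, 0, 0]

```text
t: 5.98
tool_pos: [0.5837, -0.2279, 0.0627]
tool_rot: [3.141, -0.001, -2.797]
ft_force: [-0.2, -0.6, 0.6]
gripper_width: -0.0002
```

```bash
python3 - <<'E'
from h import *
go(w(GC,GY,[0.029,0,0.0]),down(199.7))
E
python3 snap.py side 190 290 310 410 6 d9.png
```

```text
shift [-0.002 -0.001 -0.182] turn [ 0.005 -0.009  0.011] | pos [ 0.5837 -0.2279  0.0627] rot [ 1.7997e+02 -6.0000e-02 -1.6023e+02] F [-0.22 -0.62  0.58] w -0.0002 t 5.98
```

View pics/d9.png

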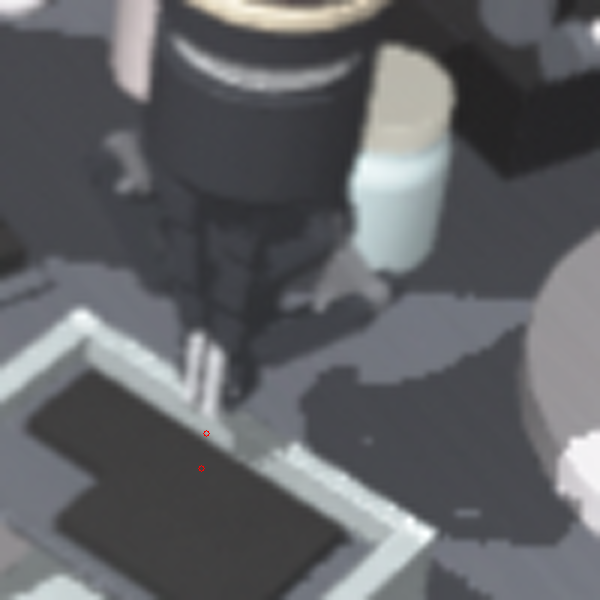

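Emit:
carry_out:
  plan:
    - [0, 0, 0, 0, 0, 0.15, 0]
    - [0, 0, 0, 0, 0, 0.15, 0]
    - [0, 0, 0, 0, 0, 0, 0]
    - [0, 0, 0, 0, 0, 0, 0]

```text
t: 6.37
tool_pos: [0.5835, -0.2278, 0.0491]
tool_rot: [3.141, -0.001, -2.797]
ft_force: [-0.5, -0.2, 0.0]
gripper_width: -0.0003
```

```bash
python3 - <<'E'
from h import *
go(w(GC,GY,[0.029,0,0.0]),down(199.7))
E
python3 snap.py side 190 290 310 410 6 d10.png
```

```text
shift [-0.006 -0.005 -0.522] turn [ 0.009 -0.012  0.01 ] | pos [ 0.5835 -0.2278  0.0491] rot [ 1.7995e+02 -7.0000e-02 -1.6024e+02] F [-0.46 -0.24  0.03] w -0.0003 t 6.37
```

View pics/d10.png

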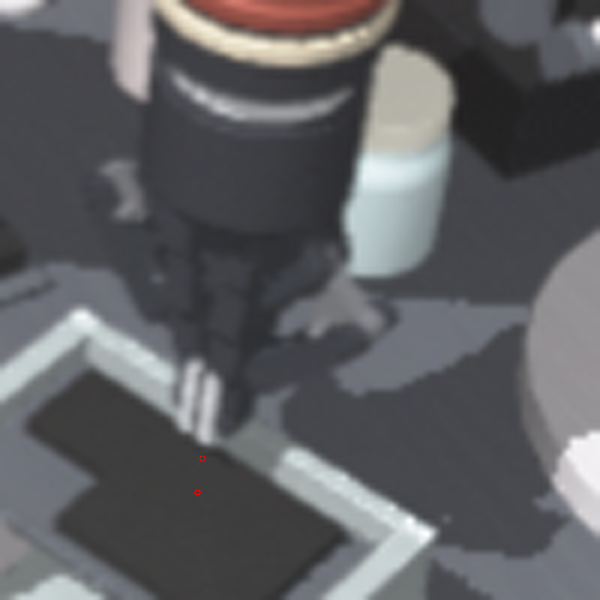

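Emit:
carry_out:
  plan:
    - [0, 0, 0, 0, 0, 0.12, 0]
    - [0, 0, 0, 0, 0, 0.1, 0]
    - [0, 0, 0, 0, 0, 0, 0]

```text
t: 6.67
tool_pos: [0.5835, -0.2278, 0.0396]
tool_rot: [3.141, -0.001, -2.797]
ft_force: [-0.4, 0.4, 0.2]
gripper_width: 0.0001
```

```bash
python3 - <<'E'
from h import *
go(w(GC,GY,[0.029,0,-0.03]),down(199.7))
E
python3 snap.py side 190 290 310 410 6 d11.png
```

```text
shift [-0.006 -0.005 -0.009] turn [ 0.008 -0.011  0.011] | pos [ 0.5835 -0.2278  0.0396] rot [ 1.7995e+02 -7.0000e-02 -1.6023e+02] F [-0.36  0.37  0.18] w 0.0001 t 6.67
```

View pics/d11.png

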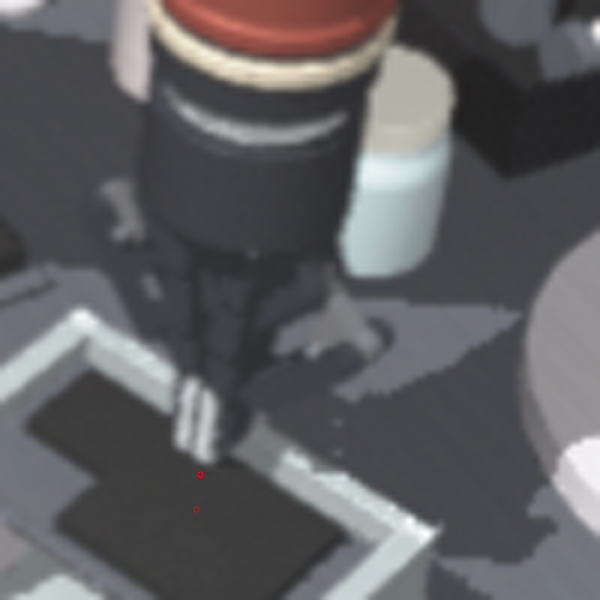

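Emit:
carry_out:
  plan:
    - [0, 0, 0, 0, 0, 0.1, 0]
    - [0, 0, 0, 0, 0, 0.1, 0]
    - [0, 0, 0, 0, 0, 0, 0]

```text
t: 6.97
tool_pos: [0.5841, -0.228, 0.0317]
tool_rot: [-3.142, -0.0, -2.797]
ft_force: [-0.3, -0.9, -0.7]
gripper_width: 0.0
```

```bash
python3 - <<'E'
from h import *
go(w(GC,GY,[0.029,0,-0.03]),down(199.7))
E
python3 snap.py side 190 290 310 410 6 d12.png
```

```text
shift [ 0.006  0.005 -0.207] turn [-0.001 -0.001  0.011] | pos [ 0.5841 -0.228   0.0317] rot [-1.8000e+02 -1.0000e-02 -1.6023e+02] F [-0.35 -0.85 -0.66] w 0.0 t 6.97
```

View pics/d12.png

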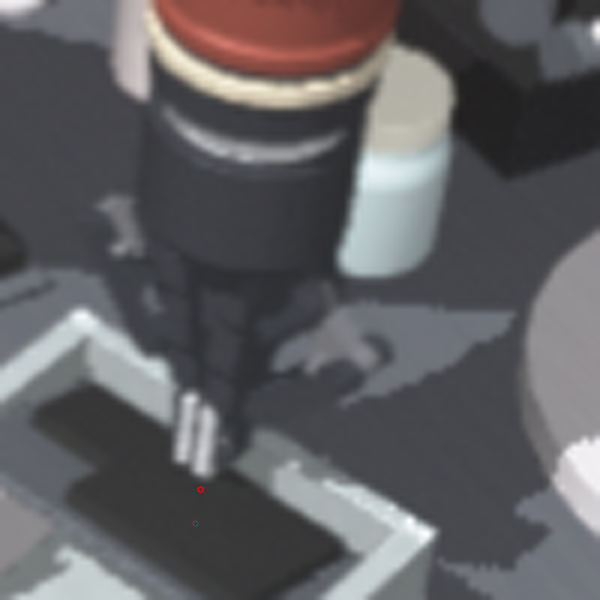

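The pad has begun to tip, so contact came at a TCP z of about 0.037. The real fingertips are therefore about 33 mm behind the reported TCP, which agrees with the pictures. I'll keep pressing.

Emit:
carry_out:
  plan:
    - [0, 0, 0, 0, 0, 0.1, 0]
    - [0, 0, 0, 0, 0, 0.1, 0]
    - [0, 0, 0, 0, 0, 0, 0]

```text
t: 7.27
tool_pos: [0.5847, -0.2281, 0.0238]
tool_rot: [-3.141, 0.001, -2.796]
ft_force: [-0.6, 0.1, 0.6]
gripper_width: 0.0003
```

```bash
python3 - <<'E'
from h import *
go(w(GC,GY,[0.029,0,-0.03]),down(199.7))
E
python3 snap.py side 190 290 310 410 6 d13.png
```

```text
shift [ 0.018  0.012 -0.405] turn [-0.008  0.008  0.013] | pos [ 0.5847 -0.2281  0.0238] rot [-1.7995e+02  5.0000e-02 -1.6022e+02] F [-0.65  0.15  0.6 ] w 0.0003 t 7.27
```

View pics/d13.png

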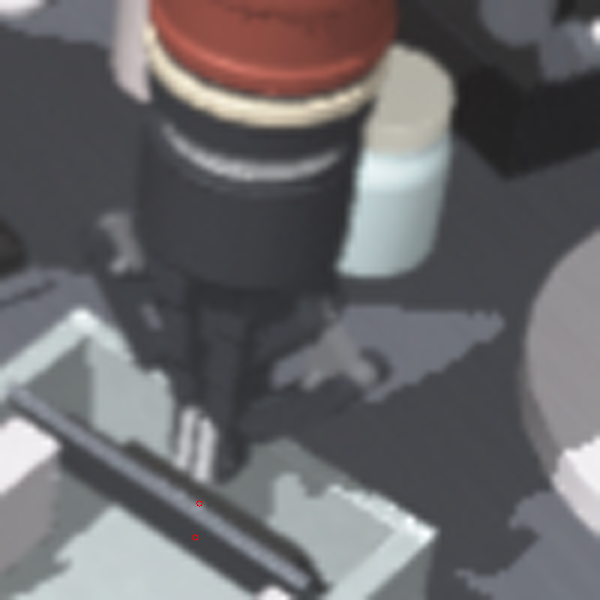

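It has tipped and dropped in. I'll lift straight out.

Emit:
carry_out:
  plan:
    - [0, 0, 0, 0, 0, -0.5, 0]
    - [0, 0, 0, 0, 0, -0.8, 0]
    - [0, 0, 0, 0, 0, -0.8, 0]
    - [0, 0, 0, 0, 0, -0.8, 0]
    - [0, 0, 0, 0, 0, -0.3, 40]
    - [0, 0, 0, 0, 0, 0, 40]
    - [0, 0, 0, 0, 0, 0, 40]

```text
t: 7.9
tool_pos: [0.5819, -0.2271, 0.1537]
tool_rot: [3.138, -0.004, -2.797]
ft_force: [0.1, 0.6, -0.1]
gripper_width: 0.0336
```

```bash
python3 - <<'E'
from h import *
go(w(GC,GY,[0.029,0,-0.03]),down(199.7))
E
python3 snap.py side 180 330 280 410 4.5 d14.png
```

```text
shift [-0.05  -0.046  2.842] turn [ 0.037 -0.04   0.008] | pos [ 0.5819 -0.2271  0.1537] rot [ 179.78   -0.24 -160.25] F [ 0.08  0.59 -0.14] w 0.0336 t 7.9
```

View pics/d14.png

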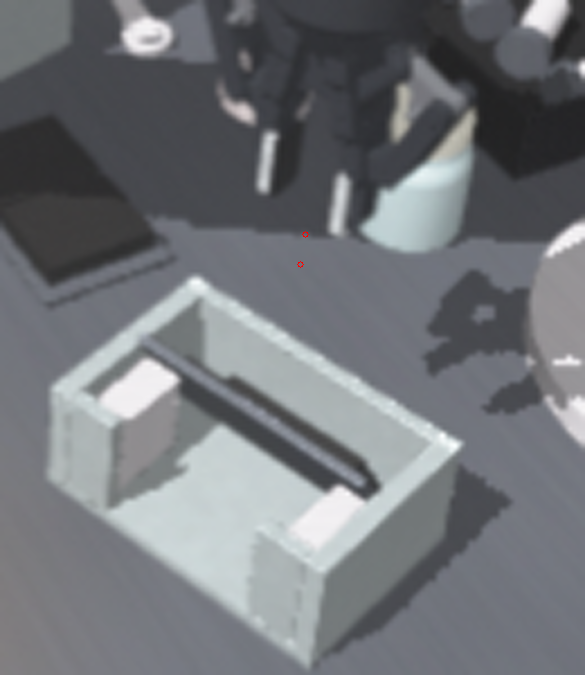

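```bash
cat > fit.py <<'E'
from h import *
f=grab('side')
k=6;r0,r1,c0,c1=235,300,300,400
def padpts(th,foot=None):
    # bottom plane through step edge (4,-14); lower edge on the floor z=-64
    L=50/np.sin(th); 
    if L*np.cos(th)>43: L=43/np.cos(th)
    e=np.array([4+L*np.cos(th),-14-L*np.sin(th)]) # lower corner
    ux=np.array([-np.cos(th),np.sin(th)]) # toward raised edge
    n=np.array([np.sin(th),np.cos(th)])
    P=lambda a,h,y:[(e[0]+a*ux[0]+h*n[0])/1e3,y/1e3,(e[1]+a*ux[1]+h*n[1])/1e3]
    return P
for d in (49,53,57,61,65):
    a=cv2.resize(f['pixels'][r0:r1,c0:c1],None,fx=k,fy=k,interpolation=cv2.INTER_CUBIC)
    P=padpts(np.radians(d))
    for h,col in ((0,(255,0,0)),(6,(0,255,0))):
        q=np.array([proj(f,w(GC,GY,P(s,h,y)))[0] for s,y in((84,-70),(84,70),(40,70),(40,-70))])
        q=np.round(((q[:,::-1]+.5-[c0,r0])*k)).astype(int)
        cv2.polylines(a,[q[:2] if h==0 else q[:2]],False,col,1)
    cv2.putText(a,str(d),(5,20),0,.6,(255,255,0),1)
    # lining top edge y -60..20
    q=np.array([proj(f,w(GC,GY,P(77,14,y)))[0] for y in(-60,20)]);q=np.round(((q[:,::-1]+.5-[c0,r0])*k)).astype(int)
    cv2.polylines(a,[q],False,(255,0,255),1)
    cv2.imwrite(f'pics/fit{d}.png',a[:,:,::-1])
ims=[cv2.imread(f'pics/fit{d}.png') for d in(49,53,57,61,65)]
cv2.imwrite('pics/fitA.png',cv2.resize(np.vstack(ims[:2]),None,fx=1,fy=.75) if 0 else np.vstack([ims[0][:300],ims[1][:300]]))
cv2.imwrite('pics/fitB.png',np.vstack([ims[2][:300],ims[3][:300]]))
E
python3 fit.py
```

```text
(no output)
```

View pics/fitA.png

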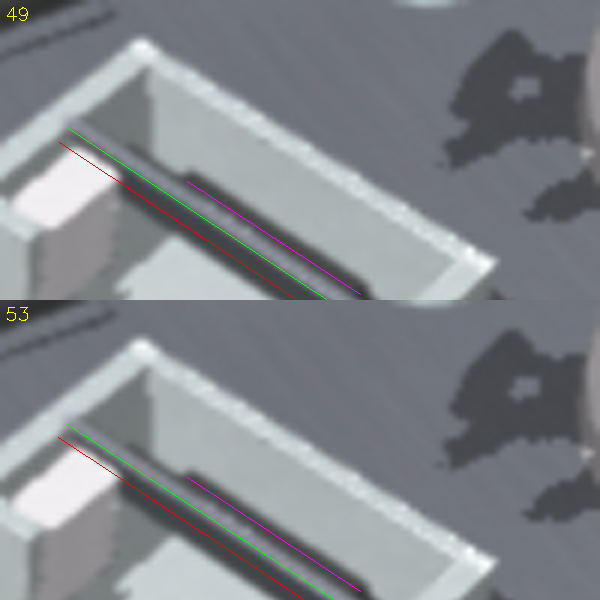

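View pics/fitB.png

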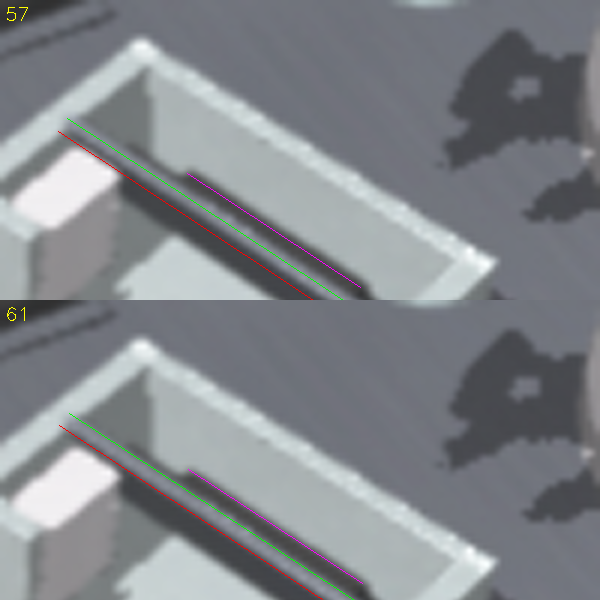

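The pad leans at about 60° and rests free. Now I'll rotate the tool 90° so the jaws open across the pad's thickness.

Emit:
carry_out:
  plan:
    - [0, 0, 1, 0, 0, -0.2, 35]
    - [0, 0, 1, 0, 0, -0.2, 35]
    - [0, 0, 1, 0, 0, -0.2, 35]
    - [0, 0, 1, 0, 0, -0.1, 35]
    - [0, 0, 1, 0, 0, 0, 35]
    - [0, 0, 1, 0, 0, 0, 35]
    - [0, 0, 1, 0, 0, 0, 35]
    - [0, 0, 1, 0, 0, 0, 35]
    - [0, 0, 1, 0, 0, 0, 35]
    - [0, 0, 1, 0, 0, 0, 35]
    - [0, 0, 1, 0, 0, 0, 35]
    - [0, 0, 1, 0, 0, 0, 35]

```text
t: 9.0
tool_pos: [0.5717, -0.2206, 0.1537]
tool_rot: [-3.124, -0.041, 2.172]
ft_force: [0.4, 0.5, -0.8]
gripper_width: 0.0302
```

```bash
cat >> h.py <<'E'
TH=np.radians(60); OFF=0.033
def graspR(th=TH):
    c,s=np.cos(th),np.sin(th)
    M=np.column_stack([[0,1,0],[s,0,c],[c,0,-s]])
    return Ro.from_euler('z',GY)*Ro.from_matrix(M)
def graspP(ins,th=TH,y=0.0,dn=0.0):
    c,s=np.cos(th),np.sin(th);b=0.084-0.05/s
    e=np.array([0.004-b*c,y,-0.014+b*s])+(0.007+dn)*np.array([s,0,c])
    return w(GC,GY,e+(ins+OFF)*np.array([c,0,-s]))
E
python3 - <<'E'
from h import *
go(graspP(-0.03),graspR())
print(graspP(-.03),graspR().as_euler('xyz',degrees=True))
E
```

```text
shift [-0.202 -0.558  1.856] turn [-5.192 -1.001  2.313] | pos [ 0.5717 -0.2206  0.1537] rot [-178.97   -2.33  124.46] F [ 0.4   0.49 -0.81] w 0.0302 t 9.0
[ 0.5550216  -0.23822934  0.07964806] [150.    0.  109.7]
```

Emit:
carry_out:
  plan:
    - [-0.87, -0.17, 0.39, 0, 0, 0, 35]
    - [-0.87, -0.17, 0.39, 0, 0, 0, 35]
    - [-0.87, -0.17, 0.39, 0, 0, 0, 35]
    - [-0.87, -0.17, 0.39, 0, 0, 0, 35]
    - [-0.87, -0.17, 0.39, 0, 0, 0, 35]
    - [-0.87, -0.17, 0.39, 0, 0, 0, 35]
    - [0, 0, 0, 0, 0, 0, 35]

```text
t: 9.58
tool_pos: [0.5665, -0.2129, 0.1311]
tool_rot: [2.605, -0.026, 1.895]
ft_force: [0.4, -0.2, -1.0]
gripper_width: 0.0299
```

```bash
python3 - <<'E'
from h import *
go(graspP(-0.03),graspR())
E
```

```text
shift [-0.541 -1.059  0.851] turn [ 0.131 -0.123 -0.287] | pos [ 0.5665 -0.2129  0.1311] rot [149.23  -1.51 108.59] F [ 0.44 -0.2  -0.97] w 0.0299 t 9.58
```

Emit:
carry_out:
  plan:
    - [0.13, -0.12, -0.28, -0.27, -0.55, 0, 35]
    - [0, 0, 0, -0.27, -0.5, 0.2, 35]
    - [0, 0, 0, 0, 0, 0.3, 35]
    - [0, 0, 0, 0, 0, 0.2, 35]
    - [0, 0, 0, 0, 0, 0, 35]
    - [0, 0, 0, 0, 0, 0, 35]

```text
t: 10.08
tool_pos: [0.5482, -0.2387, 0.0759]
tool_rot: [2.629, -0.007, 1.917]
ft_force: [0.4, 0.6, 0.8]
gripper_width: 0.0299
```

```bash
python3 - <<'E'
from h import *
go(graspP(-0.03),graspR())
f=grab('side');s=robot.read_state();R=Ro.from_euler('xyz',s['tool_rot'])
k=4.5;r0,r1,c0,c1=180,310,270,400
a=cv2.resize(f['pixels'][r0:r1,c0:c1],None,fx=k,fy=k,interpolation=cv2.INTER_CUBIC)
def dot(P,col):
    p=proj(f,P)[0];cv2.circle(a,(int((p[1]+.5-c0)*k),int((p[0]+.5-r0)*k)),3,col,1)
p=np.array(s['tool_pos'])
for yy in(-.0145,.0145):
    dot(p+R.apply([0,yy,-.033]),(255,0,0)); dot(p+R.apply([0,yy,0])+[0,0,.033],(0,255,0))
dot(p,(255,255,0))
cv2.imwrite('pics/e1.png',a[:,:,::-1])
E
```

```text
shift [-0.047  0.189 -0.   ] turn [-0.104 -0.066 -0.012] | pos [ 0.5482 -0.2387  0.0759] rot [150.62  -0.38 109.84] F [0.35 0.63 0.83] w 0.0299 t 10.08
```

View pics/e1.png

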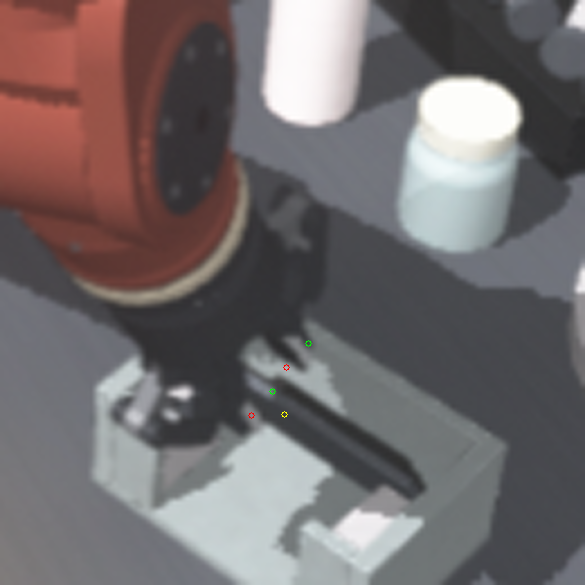

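```bash
cat > e.py <<'E'
import sys
from h import *
f=grab('side');s=robot.read_state();R=Ro.from_euler('xyz',s['tool_rot'])
k=8;r0,r1,c0,c1=[int(v) for v in sys.argv[2:6]]
a=cv2.resize(f['pixels'][r0:r1,c0:c1],None,fx=k,fy=k,interpolation=cv2.INTER_CUBIC)
a=np.clip(255*(a/255.)**0.5,0,255).astype(np.uint8)
p=np.array(s['tool_pos']);W=s['gripper_width']/2
for L,col in((-.033,(255,0,0)),):
  for sg in(-1,1):
    q=proj(f,[p+R.apply([xx,sg*yy,zz]) for xx,yy,zz in((-.011,W,L),(.011,W,L),(.011,W+.012,L),(-.011,W+.012,L))])
    q=np.round((q[:,::-1]+.5-[c0,r0])*k).astype(int);cv2.polylines(a,[q],True,col,1)
cv2.imwrite('pics/'+sys.argv[1],a[:,:,::-1])
E
python3 e.py e2.png 235 305 300 375
```

```text
(no output)
```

View pics/e2.png

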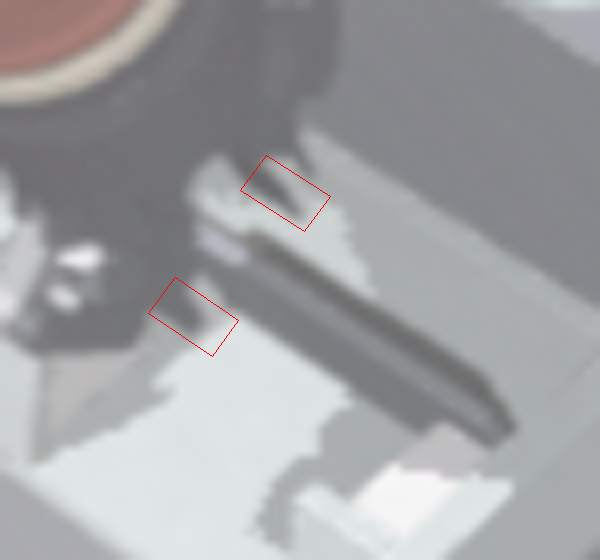

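Tip markers drawn 33 mm behind the reported TCP match the visible fingertips, at crop (300,220) and (195,330). The offset therefore runs along the tool axis. I'll correct laterally and advance.

Emit:
carry_out:
  plan:
    - [-0.1, -0.06, 0, -0.05, 0.19, 0, 35]
    - [0, 0, 0, 0, 0, 0.25, 35]
    - [0, 0, 0, 0, 0, 0.25, 35]
    - [0, 0, 0, 0, 0, 0.25, 35]
    - [0, 0, 0, 0, 0, 0, 35]
    - [0, 0, 0, 0, 0, 0, 35]

```text
t: 10.68
tool_pos: [0.5737, -0.2332, 0.0552]
tool_rot: [2.615, 0.005, 1.916]
ft_force: [-0.1, -0.3, -0.2]
gripper_width: 0.0295
```

```bash
python3 - <<'E'
from h import *
go(graspP(0.03),graspR())
E
python3 e.py e3.png 235 305 300 375
```

```text
shift [ 0.042 -0.113  0.73 ] turn [0.027 0.034 0.032] | pos [ 0.5737 -0.2332  0.0552] rot [149.84   0.27 109.76] F [-0.12 -0.28 -0.23] w 0.0295 t 10.68
```

View pics/e3.png

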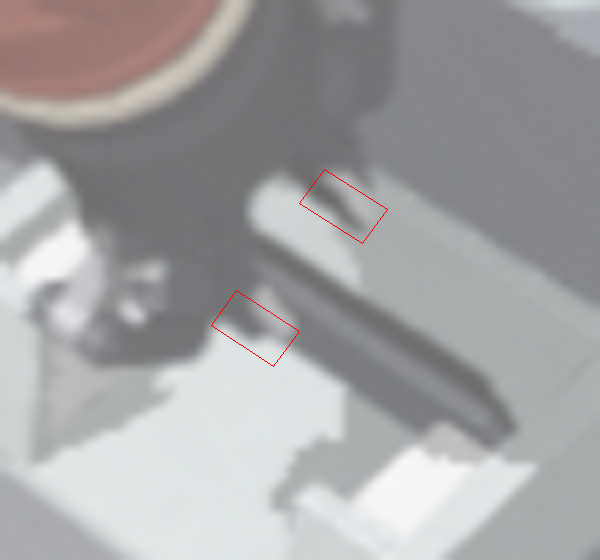

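Emit:
carry_out:
  plan:
    - [0, 0, 0, 0.04, -0.12, 0.1, 35]
    - [0, 0, 0, 0, 0, 0.2, 35]
    - [0, 0, 0, 0, 0, 0.2, 35]
    - [0, 0, 0, 0, 0, 0, 35]
    - [0, 0, 0, 0, 0, 0, 35]

```text
t: 11.15
tool_pos: [0.5789, -0.2298, 0.0339]
tool_rot: [2.615, 0.005, 1.915]
ft_force: [0.1, -0.1, 0.4]
gripper_width: 0.0297
```

```bash
python3 - <<'E'
from h import *
go(graspP(0.03),graspR())
E
python3 e.py e4.png 235 305 300 375
```

```text
shift [0.005 0.023 0.192] turn [0.028 0.042 0.028] | pos [ 0.5789 -0.2298  0.0339] rot [149.83   0.3  109.72] F [ 0.12 -0.09  0.41] w 0.0297 t 11.15
```

View pics/e4.png

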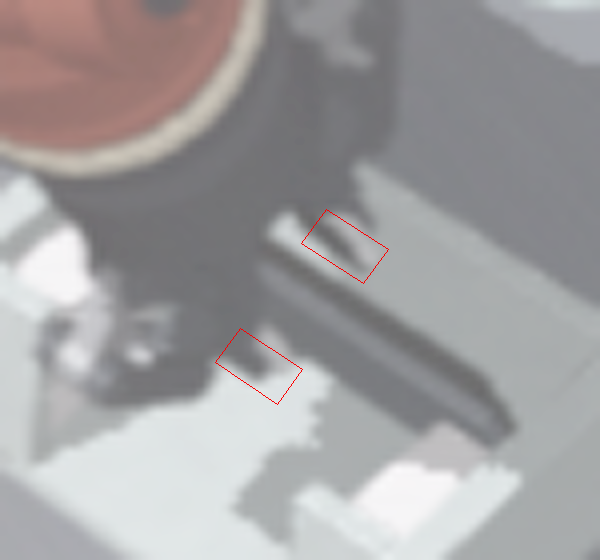

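Emit:
carry_out:
  plan:
    - [0, 0, 0, 0, 0.03, 0.15, 35]
    - [0, 0, 0, 0, 0, 0.1, 35]
    - [0, 0, 0, 0, 0, 0, 35]

```text
t: 11.45
tool_pos: [0.5853, -0.228, 0.0255]
tool_rot: [2.615, 0.006, 1.915]
ft_force: [-0.7, -0.2, 0.0]
gripper_width: 0.0299
```

```bash
python3 - <<'E'
from h import *
go(graspP(0.03),graspR())
E
python3 e.py e5.png 235 305 300 375
```

```text
shift [ 0.014 -0.014 -0.071] turn [0.03  0.047 0.027] | pos [ 0.5853 -0.228   0.0255] rot [149.82   0.33 109.7 ] F [-0.72 -0.2   0.01] w 0.0299 t 11.45
```

View pics/e5.png

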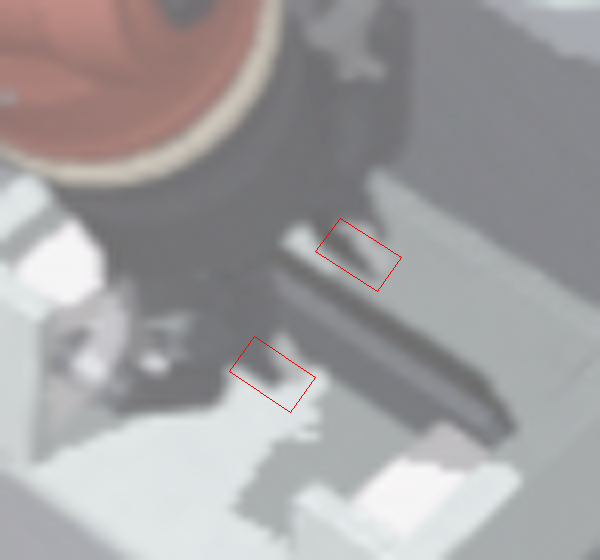

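Emit:
carry_out:
  plan:
    - [0, 0, 0, 0, 0, 0, 0]
    - [0, 0, 0, 0, 0, 0, 0]
    - [0, 0, 0, 0, 0, 0, 0]
    - [0, 0, 0, 0, 0, 0, 0]
    - [0, 0, 0, 0, 0, 0, 0]

```text
t: 11.92
tool_pos: [0.5854, -0.2279, 0.0259]
tool_rot: [2.614, 0.006, 1.915]
ft_force: [0.5, -0.8, -2.2]
gripper_width: 0.013
```

```bash
python3 - <<'E'
from h import *
go(graspP(0.03),graspR())
E
python3 e.py e6.png 235 305 300 375
```

```text
shift [ 0.013 -0.022 -0.063] turn [0.034 0.045 0.03 ] | pos [ 0.5854 -0.2279  0.0259] rot [149.8    0.32 109.72] F [ 0.51 -0.82 -2.2 ] w 0.013 t 11.92
```

View pics/e6.png

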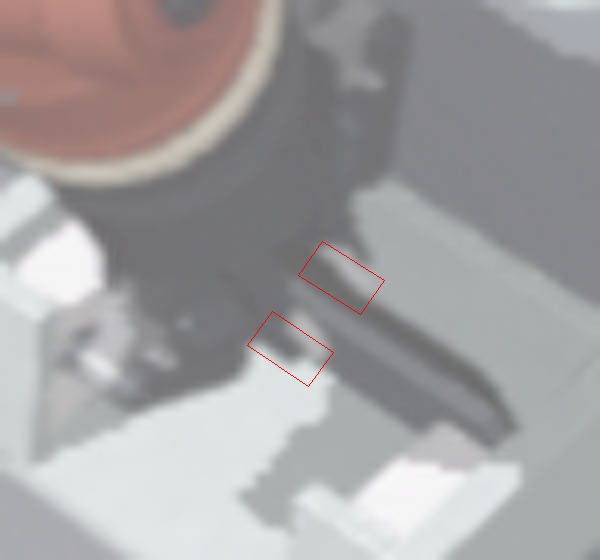

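Gripped at 13 mm. I'll pull it out along the pad's plane.

Emit:
carry_out:
  plan:
    - [0, 0, 0, 0, 0.05, -0.2, 0]
    - [0, 0, 0, 0, 0.03, -0.4, 0]
    - [0, 0, 0, 0, 0, -0.6, 0]
    - [0, 0, 0, 0, 0, -0.8, 0]
    - [0, 0, 0, 0, 0.1, -0.8, 0]
    - [0, 0, 0, 0, 0.2, -0.8, 0]
    - [0, 0, 0, 0, 0.2, -0.8, 0]

```text
t: 12.55
tool_pos: [0.5138, -0.2472, 0.1881]
tool_rot: [2.624, -0.005, 1.916]
ft_force: [1.6, -0.6, -2.1]
gripper_width: 0.0127
```

```bash
python3 - <<'E'
from h import *
go(w(SC,SY,[-0.02,0,0.17]),down(104.2))
E
python3 snap.py side 120 330 230 440 2.8 g1.png
```

```text
shift [11.18   5.873 -1.254] turn [ 4.937 -0.284  0.894] | pos [ 0.5138 -0.2472  0.1881] rot [150.34  -0.27 109.76] F [ 1.64 -0.61 -2.07] w 0.0127 t 12.55
```

View pics/g1.png

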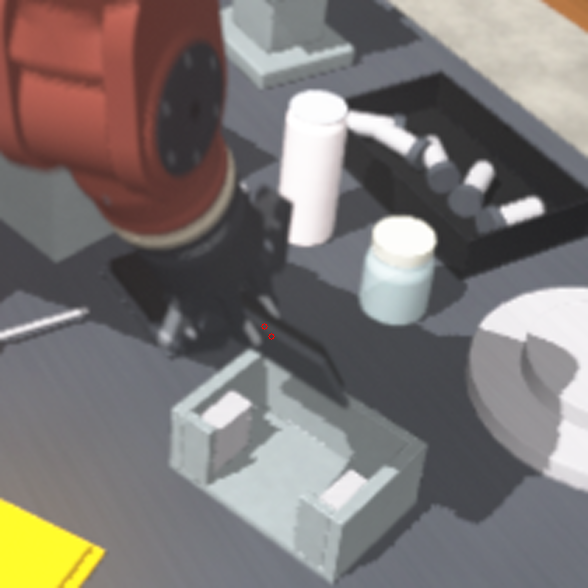

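Emit:
carry_out:
  plan:
    - [0.8, -0.05, 0, 0, 0.1, -0.6, 0]
    - [0.8, -0.05, 0, 0, 0.1, -0.6, 0]
    - [0.8, -0.05, 0, 0, 0.1, -0.6, 0]
    - [0.8, -0.05, 0, 0, 0, -0.6, 0]
    - [0.8, -0.05, 0, 0, 0, -0.6, 0]
    - [0.8, -0.05, 0, 0, 0, -0.5, 0]
    - [0, 0, 0, 0, 0, 0, 0]

```text
t: 13.18
tool_pos: [0.4764, -0.2589, 0.3403]
tool_rot: [-3.134, 0.034, 1.9]
ft_force: [1.0, -0.1, -2.5]
gripper_width: 0.0131
```

```bash
python3 - <<'E'
from h import *
go(w(SC,SY,[-0.02,0,0.11]),down(104.2))
E
```

```text
shift [11.241  5.292  0.833] turn [-0.056  0.331  0.775] | pos [ 0.4764 -0.2589  0.3403] rot [-179.58    1.97  108.86] F [ 0.98 -0.05 -2.54] w 0.0131 t 13.18
```

Emit:
carry_out:
  plan:
    - [0, 0.1, 0.2, 0.8, 0.3, 0, 0]
    - [0, 0.1, 0.2, 0.85, 0.35, 0, 0]
    - [0, 0.1, 0.2, 0.85, 0.38, 0, 0]
    - [0, 0, 0.1, 0.85, 0.38, 0, 0]
    - [0, 0, 0, 0.85, 0.38, 0, 0]
    - [0, 0, 0, 0.85, 0.38, 0, 0]
    - [0, 0, 0, 0.85, 0.38, 0, 0]
    - [0, 0, 0, 0.85, 0.38, 0, 0]
    - [0, 0, 0, 0.85, 0.38, 0, 0]
    - [0, 0, 0, 0.85, 0.38, 0, 0]
    - [0, 0, 0, 0.8, 0.38, 0, 0]

```text
t: 14.1
tool_pos: [0.5337, 0.1526, 0.331]
tool_rot: [3.138, -0.016, 1.813]
ft_force: [1.5, -0.7, -2.3]
gripper_width: 0.0128
```

```bash
python3 - <<'E'
from h import *
go(w(SC,SY,[-0.02,0,0.11]),down(104.2))
E
```

```text
shift [1.963 0.431 1.059] turn [ 0.035 -0.154 -0.054] | pos [0.5337 0.1526 0.331 ] rot [179.79  -0.92 103.88] F [ 1.54 -0.73 -2.27] w 0.0128 t 14.1
```

Emit:
carry_out:
  plan:
    - [0, -0.1, 0, 0.6, 0.15, 0, 0]
    - [0, 0, 0, 0.5, 0.15, 0, 0]
    - [0, 0, 0, 0.3, 0.1, 0, 0]
    - [0, 0, 0, 0.1, 0, 0, 0]
    - [0, 0, 0, 0, 0, 0, 0]
    - [0, 0, 0, 0, 0, 0, 0]

```text
t: 14.6
tool_pos: [0.5312, 0.2236, 0.3266]
tool_rot: [3.14, -0.018, 1.821]
ft_force: [-0.1, -0.0, -2.6]
gripper_width: 0.0132
```

```bash
python3 - <<'E'
from h import *
go(w(SC,SY,[-0.02,0,0.11]),down(104.2))
E
python3 snap.py side 20 220 150 350 3 g2.png;python3 snap.py top 80 280 40 240 3 g3.png
```

```text
shift [0.222 0.071 0.919] turn [ 0.015 -0.171  0.018] | pos [0.5312 0.2236 0.3266] rot [179.91  -1.03 104.31] F [-0.13 -0.01 -2.61] w 0.0132 t 14.6
```

View pics/g2.png

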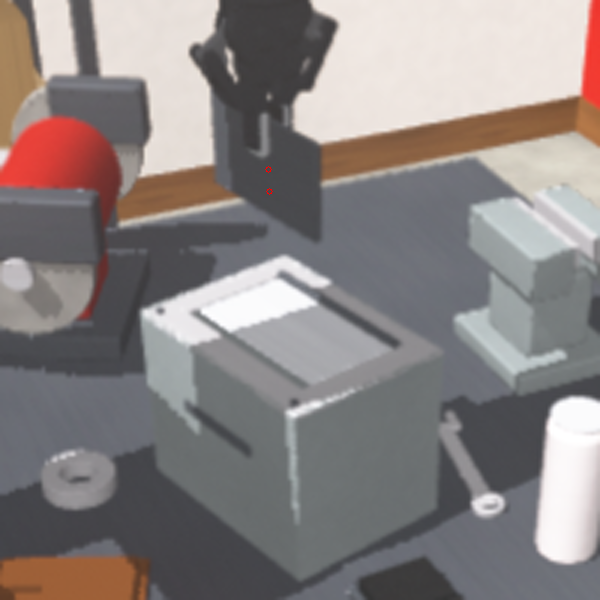

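View pics/g3.png

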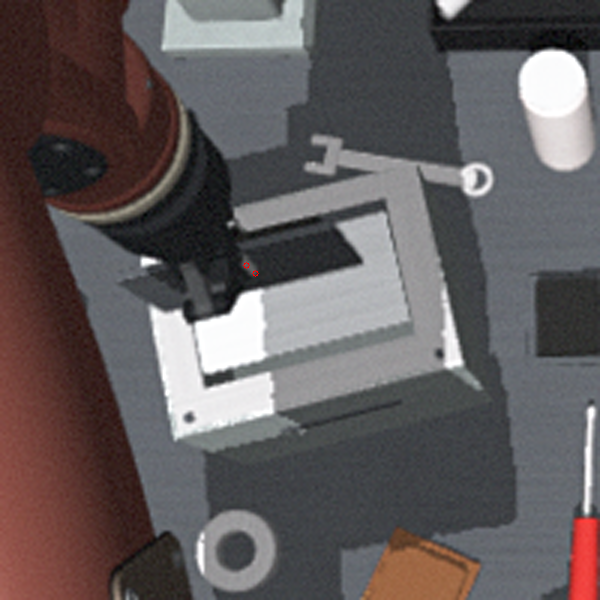

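```bash
cat > held.py <<'E'
from h import *
s=robot.read_state();R=Ro.from_euler('xyz',s['tool_rot']);p=np.array(s['tool_pos'])
f=grab('side')
for n,(u,v) in dict(br=(320,240),tr=(320,150),bl=(218,185),tl=(215,95)).items():
    o,d=ray(f,(20+v/3-.3,150+u/3-.3))
    o=R.inv().apply(o-p);d=R.inv().apply(d)
    t=(-.007-o[1])/d[1];print(n,((o+t*d)*1e3).round(1))
E
python3 held.py
```

```text
br [-76.3  -7.   11.2]
tr [-77.2  -7.  -65.7]
bl [64.4 -7.  17.8]
tl [ 61.   -7.  -62.9]
```

```bash
python3 - <<'E'
from h import *
s=robot.read_state();R=Ro.from_euler('xyz',s['tool_rot']);p=np.array(s['tool_pos'])
f=grab('side');k=8;r0,r1,c0,c1=15,90,205,275
a=cv2.resize(f['pixels'][r0:r1,c0:c1],None,fx=k,fy=k,interpolation=cv2.INTER_CUBIC)
a=np.clip(255*(a/255.)**0.5,0,255).astype(np.uint8)
for zz in range(0,120,10):
  for yy in range(-50,51,10):
    q=proj(f,p+R.apply([0,yy/1e3,-.033-zz/1e3]))[0]
    c=(int((q[1]+.5-c0)*k),int((q[0]+.5-r0)*k))
    cv2.circle(a,c,2,(255,0,0) if yy else (0,255,0),-1)
  cv2.putText(a,str(zz),(c[0]+4,c[1]),0,.4,(0,0,255),1)
cv2.imwrite('pics/g4.png',a[:,:,::-1])
E
```

```text
(no output)
```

View pics/g4.png

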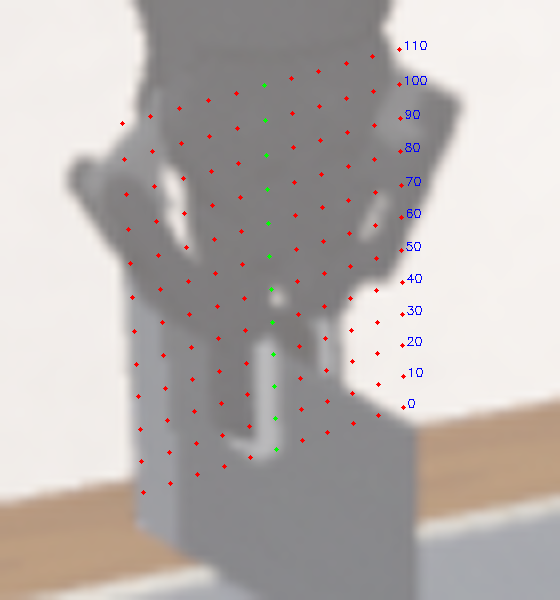

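The pad is held vertically with its bottom about 16 mm below the reported TCP and its centre at tool x −7 mm. The finger linkages widen to about ±45 mm some 50 mm above the tips. I'll therefore enter near the middle of the opening (slot x ≈ −2 mm) so they clear the −x rim.

```bash
python3 - <<'E'
from h import *
go(w(SC,SY,[-0.002,0.007,0.07]),down(104.2))
E
```

```text
shift [0.395 0.509 1.937] turn [ 0.021 -0.165  0.004] | pos [0.5317 0.2231 0.3271] rot [179.88  -0.99 104.23] F [ 0.25  0.03 -2.52] w 0.013 t 14.8
```

Emit:
carry_out:
  plan:
    - [0, -0.16, 0, 0.2, 0.25, 0.3, 0]
    - [0, 0, 0, 0.2, 0.25, 0.5, 0]
    - [0, 0, 0, 0, 0, 0.5, 0]
    - [0, 0, 0, 0, 0, 0.4, 0]
    - [0, 0, 0, 0, 0, 0.1, 0]
    - [0, 0, 0, 0, 0, 0, 0]
    - [0, 0, 0, 0, 0, 0, 0]

```text
t: 15.38
tool_pos: [0.55, 0.2398, 0.2552]
tool_rot: [3.135, 0.0, 1.812]
ft_force: [0.6, -0.0, -3.0]
gripper_width: 0.013
```

```bash
python3 - <<'E'
from h import *
go(w(SC,SY,[-0.002,0.007,0.05]),down(104.2))
E
python3 snap.py side 60 220 180 320 3.7 g5.png;python3 snap.py top 90 250 60 220 3.6 g6.png
```

```text
shift [ 0.138 -0.038  0.631] turn [ 0.063  0.003 -0.062] | pos [0.55   0.2398 0.2552] rot [1.7962e+02 2.0000e-02 1.0383e+02] F [ 0.57 -0.02 -2.97] w 0.013 t 15.38
```

View pics/g5.png

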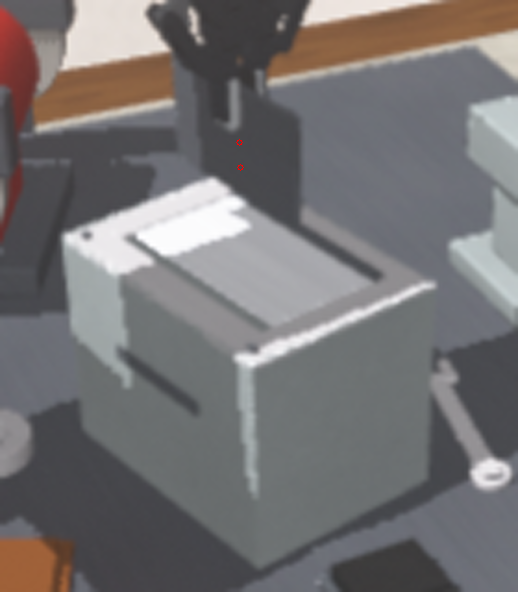

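View pics/g6.png

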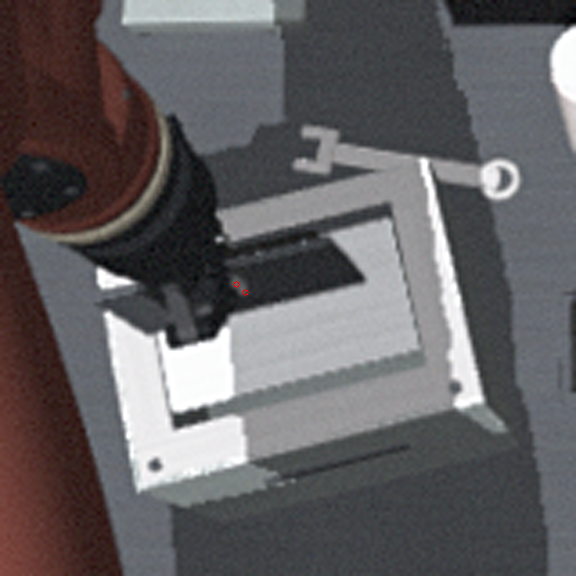

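Emit:
carry_out:
  plan:
    - [0.06, 0, -0.06, 0.14, -0.04, 0.3, 0]
    - [0, 0, 0, 0, 0, 0.4, 0]
    - [0, 0, 0, 0, 0, 0.2, 0]
    - [0, 0, 0, 0, 0, 0, 0]
    - [0, 0, 0, 0, 0, 0, 0]

```text
t: 15.9
tool_pos: [0.5488, 0.2462, 0.2212]
tool_rot: [3.135, 0.0, 1.819]
ft_force: [-1.0, -0.2, -2.8]
gripper_width: 0.0131
```

```bash
python3 - <<'E'
from h import *
go(w(SC,SY,[-0.002,0.007,0.0]),down(104.2))
E
python3 snap.py side 60 220 180 320 3.7 g7.png;python3 snap.py top 90 250 60 220 3.6 g8.png
```

```text
shift [-0.024 -0.051  1.029] turn [0.062 0.002 0.006] | pos [0.5488 0.2462 0.2212] rot [1.7963e+02 1.0000e-02 1.0423e+02] F [-1.01 -0.16 -2.79] w 0.0131 t 15.9
```

View pics/g7.png

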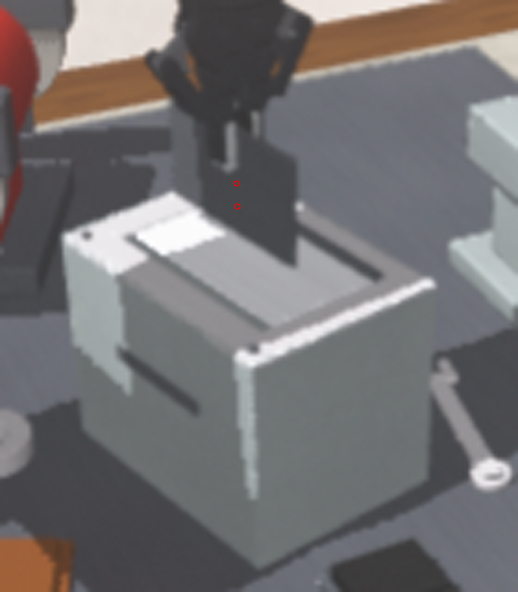

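View pics/g8.png

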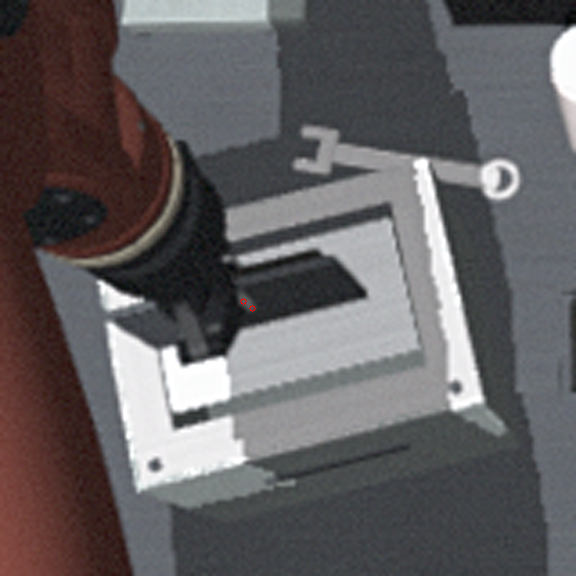

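```bash
python3 - <<'E'
from h import *
g=grab('top')
P=atz(g,(171.9-.4,161.4-.4),0.205);print(P,Ro.from_euler('z',-SY).apply(P-SC))
f=grab('side');P=atz(f,(60+265/3.7-.4,180+296/3.7-.4),0.205);print(P,Ro.from_euler('z',-SY).apply(P-SC))
E
```

```text
[0.56172076 0.17929295 0.205     ] [-0.00413074 -0.06002788  0.025     ]
[0.56460346 0.17813668 0.205     ] [-0.00161975 -0.06185597  0.025     ]
```

Emit:
carry_out:
  plan:
    - [0.06, 0, 0, -0.16, -0.05, 0.2, 0]
    - [0, 0, 0, 0, 0, 0.25, 0]
    - [0, 0, 0, 0, 0, 0.25, 0]
    - [0, 0, 0, 0, 0, 0.25, 0]
    - [0, 0, 0, 0, 0, 0.25, 0]

```text
t: 16.52
tool_pos: [0.5523, 0.2393, 0.175]
tool_rot: [3.132, 0.0, 1.819]
ft_force: [-0.2, -0.3, 4.3]
gripper_width: 0.0128
```

```bash
python3 - <<'E'
from h import *
go(w(SC,SY,[-0.002,0.002,-0.085]),down(104.2))
E
python3 snap.py side 60 220 180 320 3.7 g9.png;python3 snap.py top 90 250 60 220 3.6 g10.png
```

```text
shift [ 0.039 -0.107  2.   ] turn [ 0.096  0.    -0.   ] | pos [0.5523 0.2393 0.175 ] rot [179.42   0.   104.2 ] F [-0.18 -0.34  4.34] w 0.0128 t 16.52
```

View pics/g9.png

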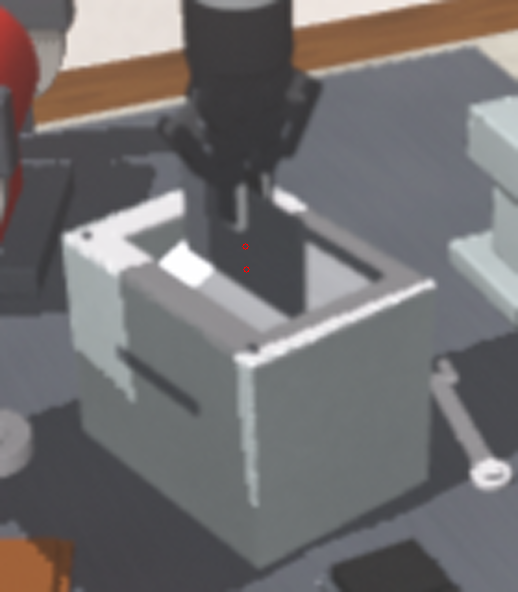

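View pics/g10.png

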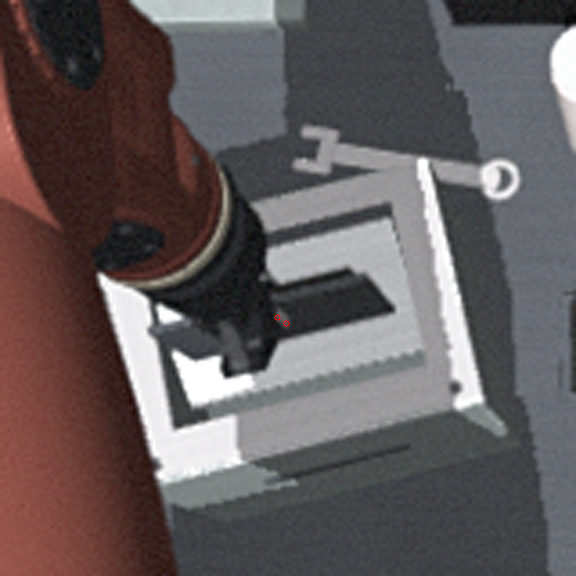

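Emit:
carry_out:
  plan:
    - [0.09, 0, 0, 0, -0.08, 0.25, 0]
    - [0, 0, 0, 0, -0.03, 0.25, 0]
    - [0, 0, 0, 0, 0, 0.25, 0]
    - [0, 0, 0, 0, 0, 0.25, 0]
    - [0, 0, 0, 0, 0, 0.25, 0]
    - [0, 0, 0, 0, 0, 0.25, 0]

```text
t: 17.12
tool_pos: [0.5461, 0.238, 0.1126]
tool_rot: [-3.14, 0.001, 1.82]
ft_force: [-3.4, -0.9, 1.8]
gripper_width: 0.013
```

```bash
python3 - <<'E'
from h import *
go(w(SC,SY,[-0.002,0.002,-0.085]),down(104.2))
E
python3 snap.py side 60 220 180 320 3.7 g11.png;python3 snap.py top 90 250 60 220 3.6 g12.png
```

```text
shift [0.033 0.073 0.44 ] turn [-0.014  0.007  0.011] | pos [0.5461 0.238  0.1126] rot [-1.7991e+02  4.0000e-02  1.0426e+02] F [-3.39 -0.88  1.85] w 0.013 t 17.12
```

View pics/g11.png

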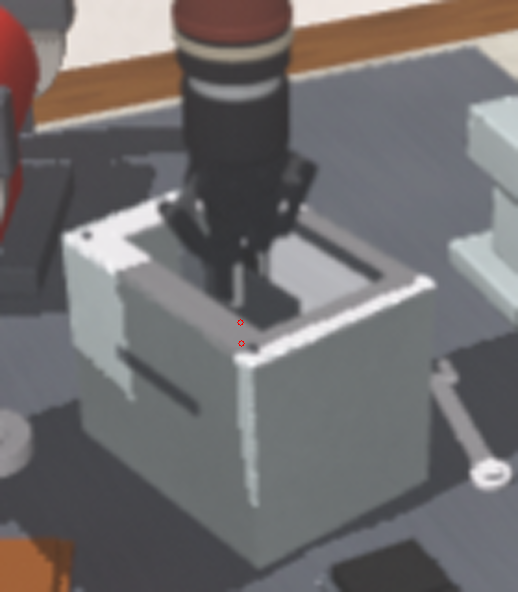

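View pics/g12.png

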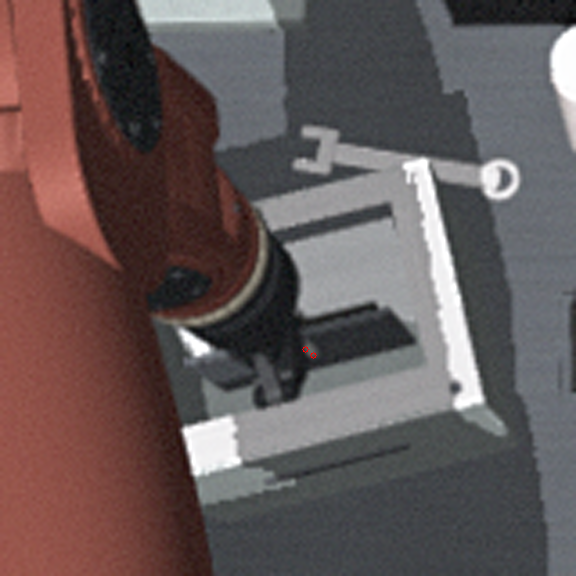

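Emit:
carry_out:
  plan:
    - [0, 0, 0, 0, 0.1, 0.15, 0]
    - [0, 0, 0, 0, 0.03, 0.15, 0]
    - [0, 0, 0, 0, 0, 0.1, 0]
    - [0, 0, 0, 0, 0, 0, 0]

```text
t: 17.55
tool_pos: [0.5429, 0.2374, 0.0869]
tool_rot: [-3.121, 0.001, 1.82]
ft_force: [-5.0, -1.6, -0.5]
gripper_width: 0.0129
```

```bash
python3 - <<'E'
from h import *
go(w(SC,SY,[-0.002,0.002,-0.085]),down(104.2))
E
python3 snap.py side 60 200 190 320 4.2 g13.png;python3 snap.py top 100 240 80 220 4.2 g14.png
```

```text
shift [ 0.026  0.149 -0.205] turn [-0.201  0.009  0.017] | pos [0.5429 0.2374 0.0869] rot [-1.7879e+02  5.0000e-02  1.0430e+02] F [-5.   -1.57 -0.46] w 0.0129 t 17.55
```

View pics/g13.png

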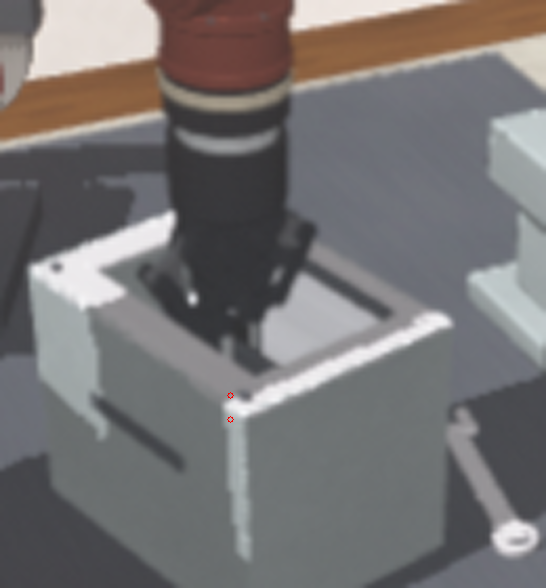

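View pics/g14.png

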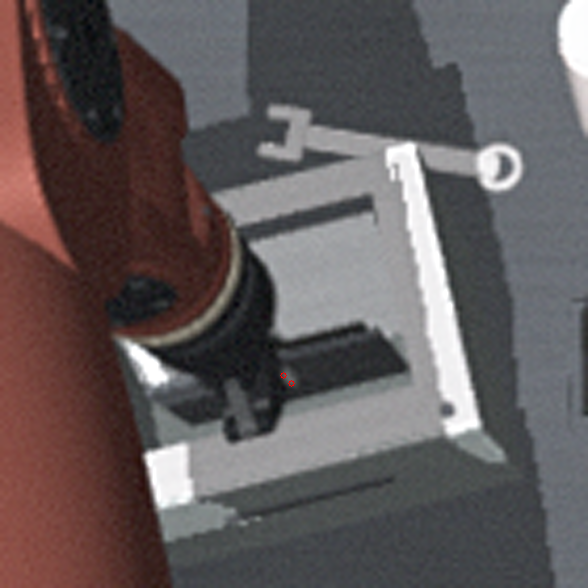

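Emit:
carry_out:
  plan:
    - [-0.2, 0, 0, 0, 0.2, -0.1, 0]
    - [0, 0, 0, 0, 0.1, -0.05, 0]
    - [0, 0, 0, 0, 0.05, 0, 0]
    - [0, 0, 0, 0, 0, 0, 0]

```text
t: 17.98
tool_pos: [0.5477, 0.239, 0.0842]
tool_rot: [-3.121, 0.001, 1.821]
ft_force: [-5.2, -2.0, 0.2]
gripper_width: 0.0131
```

```bash
python3 - <<'E'
from h import *
go(w(SC,SY,[-0.002,0.002,-0.085]),down(104.2))
E
```

```text
shift [ 0.017  0.021 -0.271] turn [-0.195  0.012  0.024] | pos [0.5477 0.239  0.0842] rot [-1.7883e+02  7.0000e-02  1.0435e+02] F [-5.19 -1.97  0.25] w 0.0131 t 17.98
```

Emit:
carry_out:
  plan:
    - [-0.2, 0, 0, 0, 0.12, -0.2, 0]
    - [0, 0, 0, 0, 0.08, -0.12, 0]
    - [0, 0, 0, 0, 0.03, 0, 0]

```text
t: 18.23
tool_pos: [0.549, 0.2397, 0.0894]
tool_rot: [-3.124, 0.001, 1.822]
ft_force: [-4.8, -0.9, -1.1]
gripper_width: 0.0127
```

```bash
python3 - <<'E'
from h import *
go(w(SC,SY,[-0.002,0.002,-0.085]),down(104.2))
E
python3 snap.py side 60 200 190 320 4.2 g15.png;python3 snap.py top 100 240 80 220 4.2 g16.png
```

```text
shift [ 0.008 -0.011 -0.141] turn [-0.166  0.012  0.029] | pos [0.549  0.2397 0.0894] rot [-1.7900e+02  7.0000e-02  1.0437e+02] F [-4.82 -0.93 -1.09] w 0.0127 t 18.23
```

View pics/g15.png

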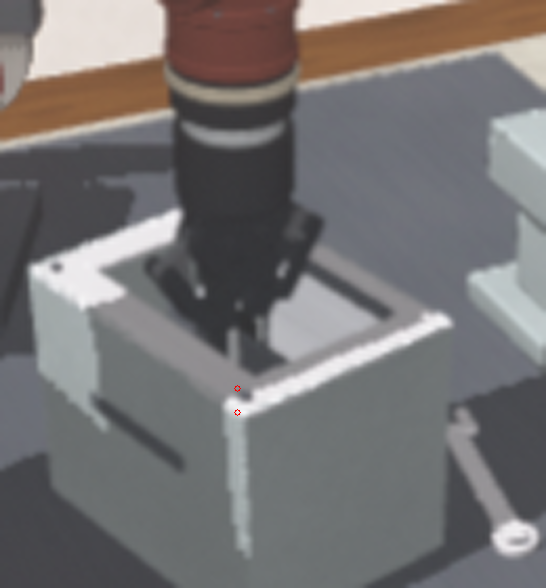

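View pics/g16.png

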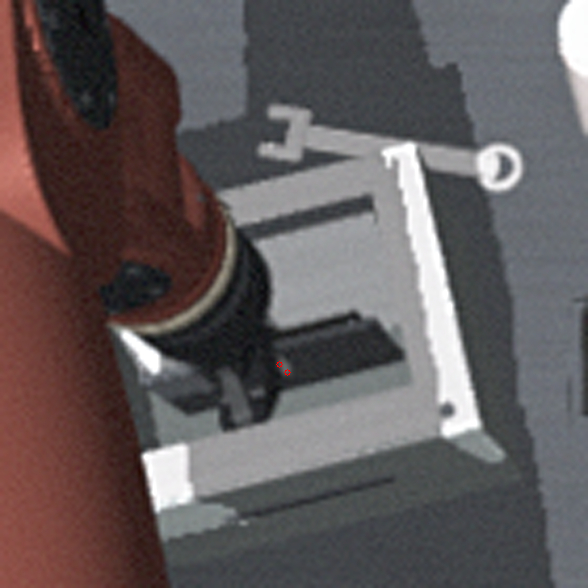

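Emit:
carry_out:
  plan:
    - [0, 0, 0, 0, 0.05, -0.05, 20]
    - [0, 0, 0, 0, 0.05, 0, 28]
    - [0, 0, 0, 0, 0, 0, 28]
    - [0, 0, 0, 0, 0, 0, 28]
    - [0, 0, 0, 0, 0, 0, 28]
    - [0, 0, 0, 0, 0, 0, 28]

```text
t: 18.83
tool_pos: [0.5476, 0.2395, 0.0883]
tool_rot: [-3.113, 0.002, 1.821]
ft_force: [-6.6, -2.3, 6.4]
gripper_width: 0.0237
```

```bash
python3 - <<'E'
from h import *
go(w(SC,SY,[-0.002,0.002,-0.085]),down(104.2))
E
python3 snap.py side 60 200 190 320 4.2 g17.png;python3 snap.py top 100 240 80 220 4.2 g18.png
```

```text
shift [ 0.005  0.021 -0.168] turn [-0.273  0.021  0.025] | pos [0.5476 0.2395 0.0883] rot [-1.7836e+02  1.2000e-01  1.0435e+02] F [-6.63 -2.35  6.38] w 0.0237 t 18.83
```

View pics/g17.png

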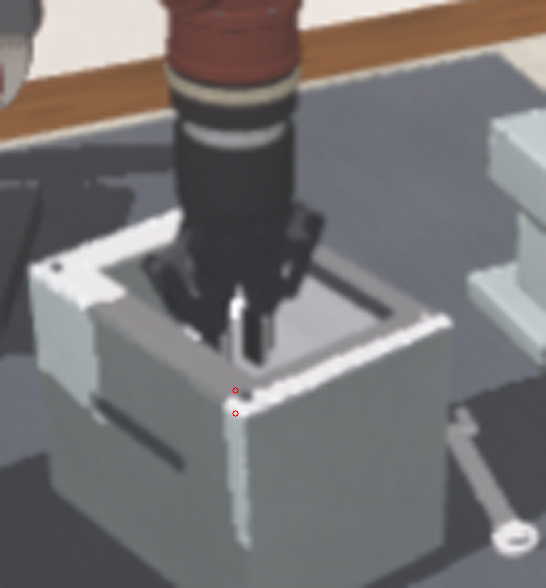

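View pics/g18.png

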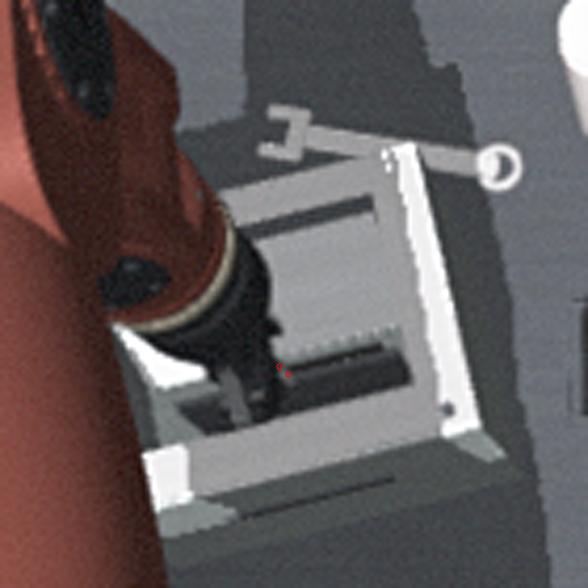

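The pad has dropped: it now shows below the flap's free edge, which the fingers hold off, and the force no longer carries its weight. I'll withdraw straight up with the same opening.

Emit:
carry_out:
  plan:
    - [0, 0, 0, 0, 0, 0, 28]
    - [0, 0, 0, 0, 0, 0, 28]
    - [0, 0, 0, 0, 0, -0.2, 28]
    - [0, 0, 0, 0, 0, -0.3, 28]
    - [0, 0, 0, 0, 0, -0.4, 28]
    - [0, 0, 0, 0, 0, -0.5, 28]
    - [0, 0, 0, 0, 0, -0.6, 28]
    - [0, 0, 0, 0, 0, -0.6, 28]
    - [0, 0, 0, 0, 0, -0.6, 28]
    - [0, 0, 0, 0, 0, -0.5, 28]

```text
t: 19.77
tool_pos: [0.5441, 0.2393, 0.2317]
tool_rot: [-3.09, 0.003, 1.82]
ft_force: [0.8, 0.3, 0.2]
gripper_width: 0.0237
```

```bash
python3 - <<'E'
from h import *
go(w(SC,SY,[-0.002,0.002,0.12]),down(104.2))
E
python3 snap.py side 40 200 170 320 3.7 g19.png;python3 snap.py top 100 240 80 220 4.2 g20.png
```

```text
shift [-0.017  0.024 -1.71 ] turn [-0.492  0.031  0.015] | pos [0.5441 0.2393 0.2317] rot [-177.05    0.18  104.3 ] F [0.79 0.28 0.2 ] w 0.0237 t 19.77
```

View pics/g19.png

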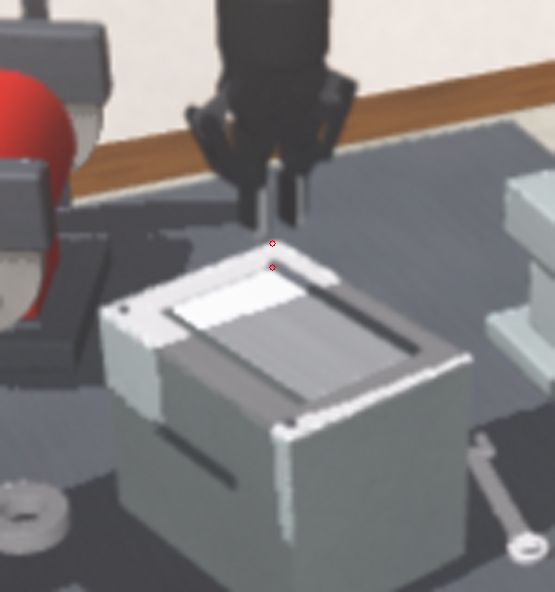

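View pics/g20.png

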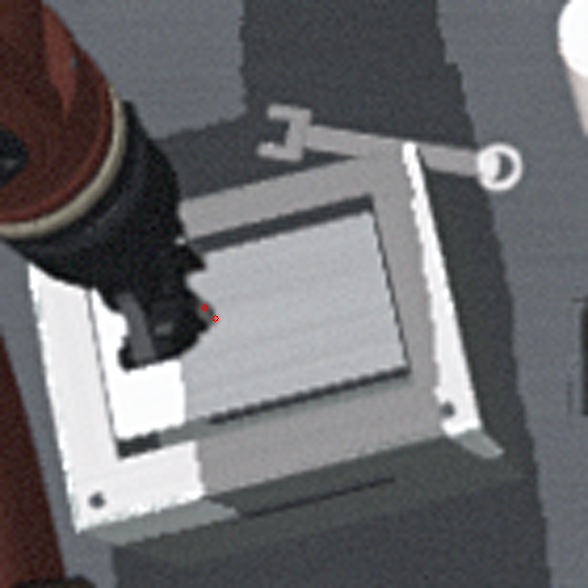

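Emit:
carry_out:
  plan:
    - [-0.4, 0, 0, 0, 0, -0.6, 28]
    - [0, 0, 0, 0, 0, -0.8, 28]
    - [0, 0, 0, 0, -0.3, -0.8, 28]
    - [0, 0, 0, -0.6, -0.5, -0.3, 28]
    - [0, 0, 0, -0.9, -0.3, 0, 28]
    - [0, 0, 0, -0.9, 0, 0, 28]
    - [0, 0, 0, -0.9, 0, 0, 28]
    - [0, 0, 0, -0.9, 0, 0, 28]
    - [0, 0, 0, -0.9, 0, 0, 28]
    - [0, 0, 0, -0.5, 0, 0, 28]
    - [0, 0, 0, 0, 0, 0, 28]
    - [0, 0, 0, 0, 0, 0, 28]

```text
t: 20.87
tool_pos: [0.5646, 0.0026, 0.3286]
tool_rot: [3.142, 0.006, 1.822]
ft_force: [0.5, -0.0, 0.3]
gripper_width: 0.0239
```

```bash
python3 - <<'E'
from h import *
np.set_printoptions(precision=4,suppress=True)
s=robot.read_state();print(s['tool_pos'],s['ft_force'],s['t'])
f=grab('side','side_end.png');g=grab('top','top_end.png')
B=np.vstack([rectify(F,SC,SY,0.18,0.09,0.12,2200) for F in (g,)])
B=np.clip(255*(B/255.)**0.6,0,255).astype(np.uint8)
cv2.imwrite('pics/r3.png',B[:,:,::-1])
for t in('pad_center','new_pad_center','spray_can','jar'):
    for n in('side','top'): print(t,n,[(np.round(x['location'],1).tolist(),round(x['score'],2)) for x in robot.pinpoint(n,t)][:4])
E
```

```text
[0.5646 0.0026 0.3286] [ 0.5323 -0.0105  0.3307] 20.8667
pad_center side [([215.1, 175.3], 0.85), ([315.3, 227.4], 0.65)]
pad_center top [([307.3, 399.9], 0.69), ([285.6, 318.0], 0.57)]
new_pad_center side [([226.1, 369.0], 0.71), ([225.3, 293.4], 0.62)]
new_pad_center top [([185.0, 242.9], 0.79)]
spray_can side [([202.4, 339.8], 0.8)]
spray_can top []
jar side [([228.4, 367.6], 0.67)]
jar top [([122.1, 273.9], 0.72), ([186.9, 244.1], 0.23)]
```

View pics/r3.png

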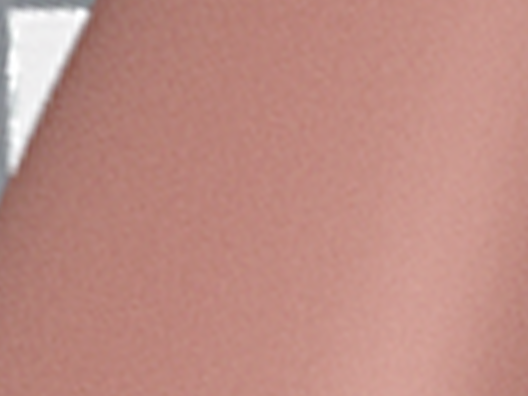

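View pics/side_end.png

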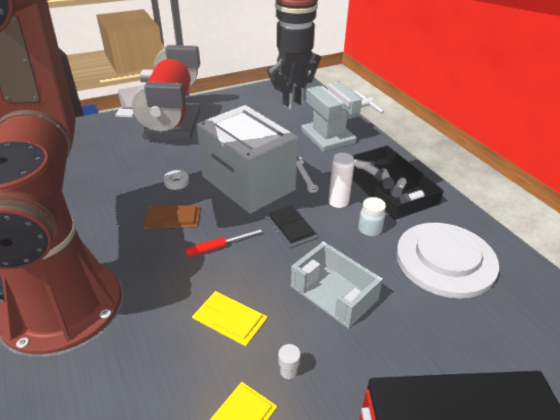

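View pics/top_end.png

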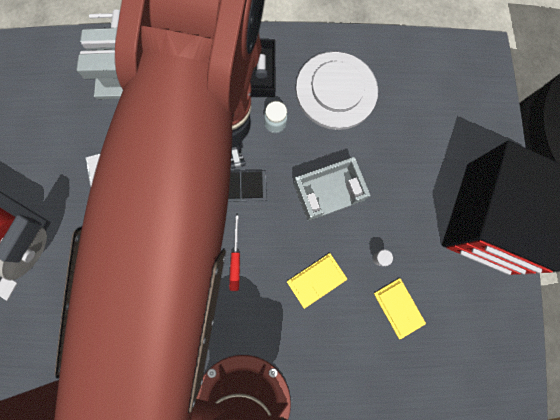

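The gauge is empty, the good pad, can and jar are in place, and the flap looks shut. I'll clear the top view to check the gap.

Emit:
carry_out:
  plan:
    - [0, 0, 0, -0.9, -0.2, 0, 28]
    - [0, 0, 0, -0.9, -0.2, 0, 28]
    - [0, 0, 0, -0.9, -0.3, 0, 28]
    - [0, 0, 0, -0.9, -0.3, 0, 28]
    - [0, 0, 0, -0.9, -0.3, 0, 28]
    - [0, 0, 0, -0.9, -0.3, 0, 28]
    - [0, 0, 0, -0.8, -0.3, 0, 28]
    - [0, 0, 0, 0, 0, 0, 28]
    - [0, 0, 0, 0, 0, 0, 28]

```text
t: 22.12
tool_pos: [0.5535, -0.263, 0.3311]
tool_rot: [3.139, 0.007, 1.833]
ft_force: [0.1, 0.8, -0.3]
gripper_width: 0.0239
```

```bash
python3 - <<'E'
from h import *
s=robot.read_state();print(s['tool_pos'],s['ft_force'],s['t'])
f=grab('side');g=grab('top')
B=np.vstack([rectify(F,SC,SY,0.18,0.09,0.12,1600) for F in (g,f)])
B=np.clip(255*(B/255.)**0.5,0,255).astype(np.uint8)
cv2.imwrite('pics/r4.png',B[:,:,::-1])
b=g['pixels'][125:235,80:210];b=cv2.resize(b,None,fx=5,fy=5,interpolation=cv2.INTER_CUBIC)
cv2.imwrite('pics/r5.png',np.clip(255*(b/255.)**0.5,0,255).astype(np.uint8)[:,:,::-1])
E
```

```text
[ 0.55349816 -0.26301319  0.33107185] [ 0.14548763  0.76502843 -0.25069604] 22.1167
```

View pics/r4.png

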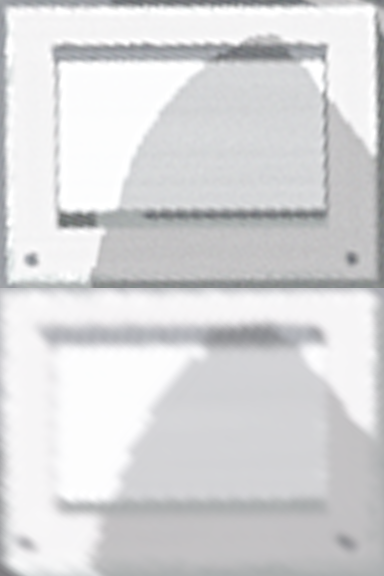

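View pics/r5.png

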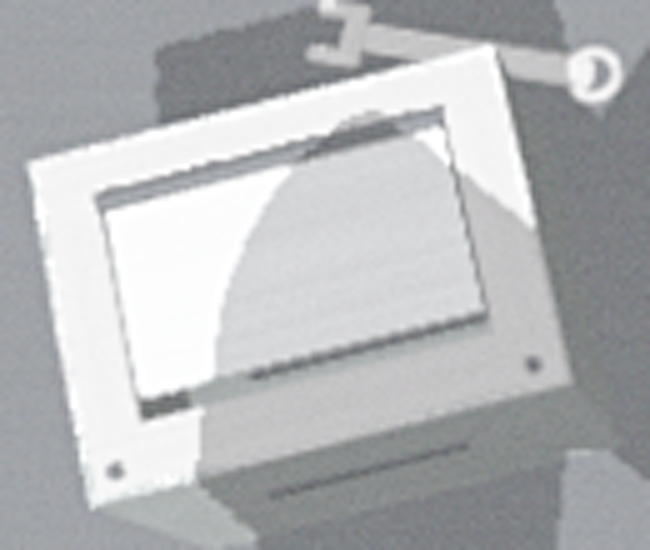

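The flap's near edge is back where it was at the start. Only a dark strip of the pad shows deep inside through the 12 mm gap. The robot is clear of everything, so I'll hand in.

```bash
python3 -c "
from rig import robot
print(robot.close_job()); s=robot.read_state(); print(s['t'],s['ft_force'])"
```

```text
the job is handed in; nothing more can be done
None
the job is handed in; nothing more can be done
```

The broken pad is in the scrap box with the flap shut, and I handed the job in at about 22 s; no verdict was reported.

**What I did:**
- I pressed the overhanging edge until the pad dropped in and leaned at about 60°, untouched by the gripper.
- I gripped the raised edge, with the jaws closing to 13 mm, and pulled it out.
- I pushed it through the flap and went on until the fingertips were about 57 mm below the box top. I then opened the gripper by some 10 mm. The fingers kept the flap off the pad while it dropped, and I withdrew straight up.

**Last checks:**
- **Flap:** its edge is back where it was at the start in both cameras.
- **Pad:** only a dark strip of it shows, deep inside, through the 12 mm gap. I did not measure its height directly. The camera could not see it well enough to tell whether it is standing or lying.
- **Other things:** the gauge is empty. The good pad and the jar sit within a few pixels of their first positions. In the last check the spray can was found only in the side camera, where it had moved by about 3 pixels, and one reported good pad lay on the jar, a false report.
- **Robot:** it stands clear with no contact force.

**What disagreed:**
- The real fingertips lie about 33 mm behind the reported TCP. The pictures and the contact height on the pad both showed this, and I corrected for it.
- The pad's sideways offset in the grip came out as −7 mm in one measurement and about +2 mm in another. I used a value in between, and the pad passed through the opening.

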